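Refit the grinder's trip module and hold its recessed reset down

ROBOT

A 6-joint arm with a two-finger parallel gripper is mounted at the origin on the work surface. World frame = base frame: x ahead of the robot, y to its left, z up, the work surface at z = 0. Lengths are in m, angles in rad, forces in N, time in s.
With the tool pointing down it reaches from about 0.375 to 0.75 m from the base axis. Payload 9 kg.
Tool frame: the origin (TCP) lies midway between the tips of the shut fingers; the grasp point (between the pads) lies 19 mm behind it; z points along the fingers, x is the direction in which the jaws open and shut, and the axes are right-handed (so a half turn about z gives the same grasp; the last joint's range is limited). The gripper opens to 85 mm and grips with 20 to 120 N. Pads are 22 mm wide; open, the fingers measure 114 mm over their backs; the gripper's body (76 mm by 85 mm) begins 54 mm behind the grasp point. The pads swing forward as they close: fully open they stand 13 mm farther back than shut.
Start: joints at [-1.399, 0.104, 0.097, 1.564, 0, 1.353], TCP at [0.228, -0.555, 0.231] pointing down, gripper open.
Joint ranges: [-2.99, 2.99], [-0.84, 1.86], [-1.1, 1.16], [-1.84, 2.11], [-1.51, 1.56], [-3.14, 3.14]. Speed limits (rad/s): [2.22, 2.22, 2.57, 3.14, 3.14, 3.14].

INTERFACE

Orientations are given as a rotation vector (axis times angle).
In Python, from cell import r gives the robot as it stands.
- The arm moves only by the shell command python3 -m crank 'ROWS'. ROWS is JSON, a list of rows, each an object of numbers: "wx", "wy", "wz": the turn, a rotation vector about the tool's x, y, z in rad; "x", "y", "z": the shift along the tool's x, y, z in m; "grip": the closure, from 0 (fully open) to 1 (shut). In form: [{"wx": .., "wy": .., "wz": .., "x": .., "y": .., "z": .., "grip": ..}, ...]. A call has 1 to 5 rows; each row shifts and turns the commanded pose from where the row before left it, along the tool's axes as they then stand; what a row does not reach is not made up. A row lasts 1/10 s, in which the tool goes at most 50 mm and 8.59 degrees, less where a joint would pass 70% of its speed; a pose out of reach is approached as far as the arm can. A call with a gripper value outside its range is refused whole. The fingers move at their own pace and stop on an object; the grip force is fixed at half the most. Time passes only in rows, so rows that do not move let the fingers close. It gives the time, the measured TCP pose, the force and the opening at its end, in the units of the state.
- r.get_state(): the state, without advancing time (a new reading comes with each control period).
- r.snapshot(name): name is "side" or "top" or "wrist"; returns a dict with "color" (400x640x3 uint8, red, green, blue), "range_z" (400x640 float32, m along the optical axis (not along the pixel's ray), 0 where there is no reading), "intrinsics" (3x3 intrinsics, pixels), "R" (3x3) and "t" (3): a world point X has camera coordinates R X + t; the wrist camera has in their place "mount" (4x4, takes a point from camera to tool coordinates, whose origin is the TCP and whose axes are the tool frame's). Camera axes: x right, y down, z forward; pixel columns grow to the right and rows downward; lengths in m; the calibration is good to about 2 mm. A picture is of the moment at which its call begins: read the wrist's pose just before it.
- r.hand_in(): hands the job in, once; it reports no verdict.
Trained networks look in the newest picture that a camera, given by its name, has taken for a name from the list of things; names that differ only in an ending like _2 or _b are one class to them, and where a whole thing is asked for, a point or a joint stands for the part that bears it (a point fixed in the world has none). Each returns a list of dicts, best first, with "confidence" (0 to 1); they miss things now and then, are a little off and sometimes report something else, mostly with a low value. They report only what shows in the picture. A call takes as long as a camera call. They do not tell look-alikes from the thing itself.
- r.outline_of(thing, camera): "region" (400x640 bool, what is visible of it) and "xy" ([column, row] in pixels, amid what is visible of it).
- r.pinpoint(thing, camera): "xy" ([column, row] in pixels: a listed point, or the origin of a listed thing).
The state is a dict: "time": time; "joint_positions": joint angles; "joint_velocities": joint speeds; "effort": joint torques, N m; "tcp_pos": TCP position; "ee_rot": TCP orientation; "contact_force": force on the tool from outside, world axes, zero at the start; "moment": the same for the moment, N m; "finger_gap": opening from 0.0 (shut) to 1.0 (fully open).
Only numpy, scipy, OpenCV 4.12 (cv2) and the standard library are available. Lean on these libraries where they do the work, as an engineer would, in place of code of your own. Each camera call takes 0.05 s, during which the arm holds its last target.

TASK

The bench grinder's motor starter has tripped. Take the tall trip module out of its rack, slide it down into the slot in the top of the starter box until it is fully home, and let go of it; then take the square-shanked pin punch from its stand, reach its pin through the round hole in the top of the box and hold the recessed reset button fully down. Finish while still gripping the punch and holding the button down, and leave all the other things where they are.

Things in the scene. Friction and masses are not known exactly. Their poses are not given: they have to be found in the camera images.
- starter: Grey motor starter box fixed to the bench, 130 mm (x) x 190 mm (y) x 100 mm high; origin at the centre of its underside, z up. Its flat top, 100 mm above the bench, has a long slot in the +y half and a round hole in the -y half.
- slot_mouth (a point): Centre of the slot's mouth, level with the top of the starter box; axes as the box's. The slot is 62.5 mm long (x) by 14.5 mm wide (y), 60 mm deep with a flat floor, its rim bevelled by 2 mm.
- reset_hole (a point): Centre of the round reset hole, level with the top of the starter box; axes as the box's. The hole is a straight vertical well 18 mm in diameter; the reset button stands at its bottom, its face 35 mm below the mouth. Fingers do not fit in.
- reset_button (a joint): How far the white reset button (15 mm in diameter) is pressed down: 0 = out, 0.006 m = fully down (hard stop). It springs back: about 3 N to start moving, 7 N to hold fully down, more than the punch's own weight.
- trip_module_mid (a point): Centre (half-way up) of the trip module, a flat black plastic slab 60 mm (x) x 12 mm (y) x 100 mm high (z up), about 150 g, with grey ribs across its upper end. It stands upright in one of the two slots of the rack; fully home in the starter it stands on the slot's floor, so its lower 60 mm are in the slot and its upper 40 mm stick out. Either way round will do.
- punch_grip (a point): Centre of the square shank (16 x 16 x 70 mm high, z up, faces along x and y) of the steel pin punch, about 140 g, the tallest tool in the stand. Below the shank follows a round pin 8 mm in diameter and 70 mm long. The shank's lower end rests on top of the stand and the pin hangs freely through a hole in it.
- punch_tip (a point): Lower end of the pin of the pin punch, 105 mm below the centre of the shank.
- rack: Low aluminium rack fixed to the bench, 100 mm (x) x 150 mm (y) x 35 mm high, origin at the centre of its underside; two slots 63 mm (x) x 15 mm (y), 25 mm deep, centred 35 mm either side of the origin along y, hold the trip module and the blanking insert upright, in either order.
- stand: Wooden stand fixed to the bench, 70 mm (x) x 190 mm (y) x 100 mm high, origin at the centre of its underside; three 11 mm holes in its 20 mm thick top plate, 60 mm apart along y, hold three steel tools with their shanks upright, in any order. Rack and stand may change sides.
- blank_insert_mid (a point): Centre of the blanking insert, same slab as the trip module but only 50 mm high, in the rack's other slot. Leave alone.
- centre_punch_mid (a point): Point on the axis of the round centre punch (20 mm in diameter, rising 50 mm above the stand), 20 mm above the stand. Too short to reach the button. Leave alone.
- drift_mid (a point): Point on the axis of the short drift with a mushroom head (26 mm in diameter, rising 42 mm above the stand), 20 mm above the stand. Leave alone.
- wrench: Open-ended wrench lying on the bench between the robot and the starter, origin at its middle. Leave alone.
- screwdriver: Screwdriver lying behind the starter, origin at its middle. Leave alone.
- oil_bottle: White bottle 56 mm in diameter, 150 mm high; origin at the centre of its underside. Leave alone.
- bearing: Ball bearing ring 48 mm in diameter, 14 mm high, lying flat; origin at the centre of its underside. Leave alone.
- grease_tin: Flat tin 70 mm in diameter, 50 mm high; origin at the centre of its underside. Leave alone.
Things that resemble listed ones, but are neither listed nor needed, are in the scene too. Leave any purple or yellow look-alike of the part that bears punch_grip alone. What is shaped like the part that bears trip_module_mid but brown is not meant.

How it is judged:
By the outcome, as a careful person would: the job done as asked, in the order asked, and still so for the second after the job is handed in, while the arm keeps its last pose, push and grip.
It also fails if it takes over 56 s, if anything falls off the work surface, if the arm or the gripper's body presses on something with over 40 N, if the wrist force passes 120 N, or if a joint passes its speed limit or range.

## Working session

There is one attempt and no reset: what is moved stays moved. The work goes in short steps, Python scripts to look and compute and a shell command to move; the robot and the scene stay as the last step left them, time stands still between calls to the robot, and variables do not carry over. Pictures are saved under pics/ and viewed, and the job is handed in when it is done.

```bash
ls; mkdir -p pics; cat > h.py <<'E'
import numpy as np,cv2
from cell import r
from scipy.spatial.transform import Rotation as Ro
def save(s,n): cv2.imwrite('pics/'+n+'.png',s['color'][...,::-1])
def cam(s,st=None):
    K=np.array(s['intrinsics'])
    if 'R' in s: R=np.array(s['R']);t=np.array(s['t']);return K,R.T,-R.T@t
    M=np.array(s['mount']);T=np.eye(4);T[:3,:3]=Ro.from_rotvec(st['ee_rot']).as_matrix();T[:3,3]=st['tcp_pos']
    W=T@M;return K,W[:3,:3],W[:3,3]
def ray(c,xy):
    K,R,o=c;d=R@np.linalg.inv(K)@np.array([xy[0],xy[1],1.]);return o,d
def atz(c,xy,z):
    o,d=ray(c,xy);return o+d*(z-o[2])/d[2]
def tri(a,b):
    A=[];B=[]
    for o,d in (a,b):
        d=d/np.linalg.norm(d);P=np.eye(3)-np.outer(d,d);A.append(P);B.append(P@o)
    X=np.linalg.solve(sum(A),sum(B));
    gap=[np.linalg.norm(P@(X-o)) for P,(o,d) in zip(A,(a,b))]
    return X,gap
def cloud(s,c):
    K,R,o=c;z=s['range_z'];v,u=np.mgrid[:400,:640]
    p=np.stack([u,v,np.ones_like(u)],-1)@np.linalg.inv(K).T*z[...,None]
    return p@R.T+o
E
python3 - <<'E'
from h import *
st=r.get_state();print(st)
for n in('side','top','wrist'):
    s=r.snapshot(n);save(s,n+'0');K,R,o=cam(s,st);print(n,o.round(3),R[:,2].round(3))
E
```

```text
pics
{'time': 0.0, 'joint_positions': array([-1.39868091e+00,  1.04727770e-01,  9.64839612e-02,  1.56391745e+00,
       -2.27625510e-05,  1.35312069e+00]), 'joint_velocities': array([ 6.18725992e-04, -1.00383717e-03, -3.50931859e-05, -1.16457564e-03,
       -4.06099700e-04,  2.10867179e-03]), 'effort': array([-3.90067123e-05, -5.56931198e+01,  5.03646934e+01,  1.70183001e-02,
       -2.36607784e-04,  1.79243534e-05]), 'tcp_pos': array([ 0.22795365, -0.55464579,  0.23051375]), 'ee_rot': array([-2.60879127e+00,  1.74863066e+00,  1.50652252e-03]), 'contact_force': array([ 0.56138942, -0.40555911,  0.18509349]), 'moment': array([0.02378338, 0.01589054, 0.01084147]), 'finger_gap': 0.9990951321837113}
side [0.411 0.785 0.809] [ 0.141 -0.744 -0.653]
top [ 0.378 -0.007  1.099] [ 0.195 -0.008 -0.981]
wrist [ 0.289 -0.53   0.373] [-0.239 -0.097 -0.966]
```

View pics/side0.png

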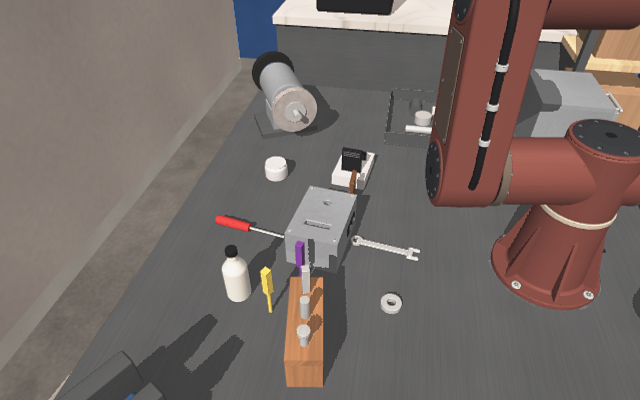

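View pics/top0.png

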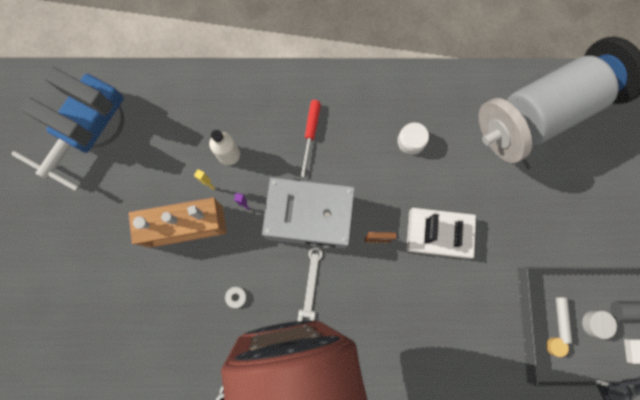

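View pics/wrist0.png

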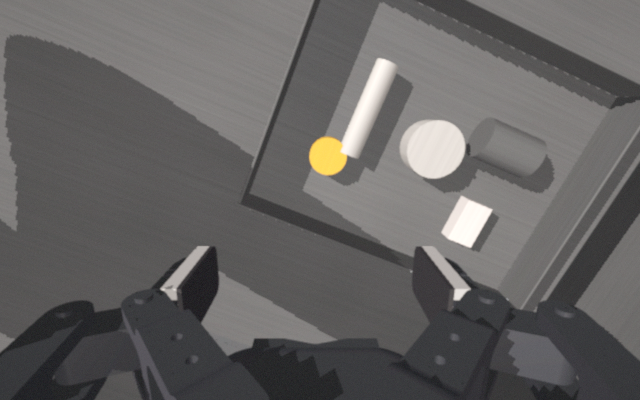

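The top view shows the starter at about (310,210), with its slot at (290,207) and hole at (327,212). The rack is at (441,233), with the tall module probably at (431,228) and the insert at (459,233). The stand is at (178,220) and the square punch at (193,210). Look-alikes stand nearby: purple (240,200), yellow (204,178) and brown (380,237).

```bash
python3 - <<'E'
from h import *
S={n:r.snapshot(n) for n in('side','top')}
C={n:cam(S[n]) for n in S}
for th in 'starter slot_mouth reset_hole trip_module_mid punch_grip punch_tip rack stand blank_insert_mid centre_punch_mid drift_mid oil_bottle'.split():
    P={n:r.pinpoint(th,n)[:3] for n in S}
    for n in P: print(th,n,[(np.round(p['xy'],1).tolist(),round(p['confidence'],2)) for p in P[n]])
    for a in P['side'][:2]:
        for b in P['top'][:2]:
            X,g=tri(ray(C['side'],a['xy']),ray(C['top'],b['xy'])); print('   ',X.round(4),np.round(g,4))
import pickle
for n in S:
    pc=cloud(S[n],C[n]); np.save(n+'pc.npy',pc)
E
```

```text
starter side [([321.5, 238.1], 0.72)]
starter top [([311.2, 215.4], 0.64)]
    [0.5556 0.0043 0.0029] [0. 0.]
slot_mouth side [([317.9, 226.1], 0.88)]
slot_mouth top [([288.8, 205.6], 0.98)]
    [0.5592 0.0536 0.0941] [0.004 0.004]
reset_hole side [([325.3, 203.9], 0.66)]
reset_hole top [([327.6, 215.8], 0.65), ([184.1, 228.7], 0.15)]
    [ 0.5466 -0.0333  0.0902] [0.0061 0.0061]
    [0.4953 0.2226 0.3144] [0.013 0.013]
trip_module_mid side [([349.7, 163.2], 0.86), ([350.3, 192.0], 0.69)]
trip_module_mid top [([427.0, 232.7], 0.85), ([377.2, 239.0], 0.69)]
    [ 0.5122 -0.2623  0.0627] [0.0069 0.0069]
    [ 0.4936 -0.1349  0.1531] [0.0123 0.0123]
    [ 0.5187 -0.2959 -0.0744] [0.0033 0.0033]
    [ 0.4972 -0.1499  0.0442] [0.0041 0.0041]
punch_grip side [([264.6, 280.4], 0.87), ([299.7, 254.9], 0.69), ([304.4, 281.4], 0.64)]
punch_grip top [([202.2, 178.9], 0.55), ([198.5, 214.4], 0.48), ([240.9, 197.6], 0.43)]
    [0.6266 0.2484 0.1064] [0.0043 0.0043]
    [0.5828 0.2573 0.1184] [0.0431 0.0431]
    [0.5802 0.227  0.1828] [0.0226 0.0226]
    [0.5428 0.2335 0.1831] [0.0138 0.0138]
punc
[... 585 characters left out ...]
_insert_mid side [([316.6, 226.7], 0.74), ([352.5, 158.3], 0.58), ([352.8, 172.8], 0.47)]
blank_insert_mid top [([456.1, 235.9], 0.53)]
    [ 0.6092 -0.4745 -0.4255] [0.0554 0.0554]
    [ 0.5104 -0.3397  0.0276] [0.0086 0.0086]
centre_punch_mid side [([304.3, 307.9], 0.69), ([322.3, 239.7], 0.44), ([252.6, 230.0], 0.21)]
centre_punch_mid top [([167.3, 218.8], 0.51)]
    [0.53   0.3136 0.1269] [0.0014 0.0014]
    [0.506  0.2663 0.2699] [0.0005 0.0005]
drift_mid side [([301.1, 335.1], 0.83), ([303.8, 312.0], 0.59)]
drift_mid top [([139.7, 223.4], 0.71)]
    [0.5216 0.3722 0.1274] [0.0029 0.0029]
    [0.5171 0.3545 0.1733] [0.005 0.005]
oil_bottle side []
oil_bottle top [([228.1, 151.7], 0.77)]
```

```bash
python3 - <<'E'
from h import *
pc=np.load('toppc.npy')
for nm,(u0,u1,v0,v1) in dict(rack=(400,480,200,265),starter=(258,360,172,248),stand=(122,228,190,252)).items():
    q=pc[v0:v1,u0:u1]; z=q[...,2]
    print(nm,np.histogram(z,bins=np.arange(-.01,.21,.01)))
    lv=dict(rack=(.028,.042),starter=(.094,.106),stand=(.094,.106))[nm]
    m=(z>lv[0])&(z<lv[1]); p=q[m]; c=cv2.minAreaRect((p[:,:2]*1000).astype(np.float32)); print(nm,c,np.median(p[:,2]))
    if nm=='rack':
        for a,b in((.05,.065),(.085,.13)):
            p=q[(z>a)&(z<b)];print(a,len(p),cv2.minAreaRect((p[:,:2]*1000).astype(np.float32)),np.median(p[:,2]) if len(p) else 0)
    if nm=='stand':
        p=q[z>.12];print(np.c_[p,][::3].round(3))
E
```

```text
rack (array([1398,  960,   63,  120, 2081,   70,  141,   79,   28,   30,   33,
        122,   51,    0,    0,    0,    0,    0,    0,    0,    0]), array([-0.01,  0.  ,  0.01,  0.02,  0.03,  0.04,  0.05,  0.06,  0.07,
        0.08,  0.09,  0.1 ,  0.11,  0.12,  0.13,  0.14,  0.15,  0.16,
        0.17,  0.18,  0.19,  0.2 ]))
rack ((509.10821533203125, -305.1993103027344), (151.43499755859375, 101.22476196289062), 83.11953735351562) 0.03434448098802345
0.05 206 ((508.2174072265625, -304.69451904296875), (82.99889373779297, 58.697174072265625), 83.26908111572266) 0.058702028307174636
0.085 219 ((512.4949340820312, -270.1496276855469), (13.765033721923828, 59.41545486450195), 83.3118896484375) 0.10799774523913097
starter (array([1405, 1072,   30,   21,   89,   85,   80,  115,   63,   57, 2778,
       1919,    0,    0,    0,    0,    0,    0,    0,    0,    0]), array([-0.01,  0.  ,  0.01,  0.02,  0.03,  0.04,  0.05,  0.06,  0.07,
        0.08,  0.09,  0.1 ,  0.11,  0.12,  0.13,  0.14,  0.15,  0.16,
        0.17,  0.18,  0.19,  0.2 ]))
starter ((550.3131103515625, 10.354034423828125), (190
[... 2998 characters left out ...]
42]
 [ 0.517  0.37   0.143]
 [ 0.517  0.364  0.142]
 [ 0.517  0.357  0.142]
 [ 0.378 -0.007  1.099]
 [ 0.52   0.306  0.122]
 [ 0.516  0.377  0.14 ]
 [ 0.515  0.37   0.143]
 [ 0.515  0.363  0.143]
 [ 0.515  0.357  0.142]
 [ 0.518  0.359  0.121]
 [ 0.513  0.374  0.142]
 [ 0.513  0.367  0.143]
 [ 0.513  0.361  0.142]
 [ 0.514  0.357  0.136]
 [ 0.511  0.378  0.142]
 [ 0.511  0.371  0.142]
 [ 0.51   0.364  0.146]
 [ 0.511  0.36   0.138]
 [ 0.509  0.376  0.141]
 [ 0.509  0.37   0.141]
 [ 0.509  0.363  0.141]
 [ 0.51   0.359  0.135]
 [ 0.507  0.369  0.142]
 [ 0.507  0.365  0.137]
 [ 0.378 -0.007  1.099]
 [ 0.506  0.37   0.133]
 [ 0.378 -0.007  1.099]
 [ 0.378 -0.007  1.099]
 [ 0.378 -0.007  1.099]]
```

```bash
python3 - <<'E'
from h import *
for n in('top','side'):
    pc=np.load(n+'pc.npy').reshape(-1,3)
    x,y,z=pc.T
    def rect(nm,m):
        p=pc[m]; 
        if len(p)<6: print(n,nm,len(p));return
        c=cv2.minAreaRect((p[:,:2]*1000).astype(np.float32)); print(n,nm,len(p),np.round(c[0],1),np.round(c[1],1),round(c[2],2),'mean',(p.mean(0)*1000).round(1))
    rect('module top',(abs(x-.512)<.05)&(abs(y+.27)<.025)&(z>.105)&(z<.12))
    rect('insert top',(abs(x-.508)<.05)&(abs(y+.34)<.025)&(z>.052)&(z<.07))
    rect('punch top',(abs(x-.54)<.02)&(abs(y-.25)<.02)&(z>.164)&(z<.18))
    rect('cpunch top',(abs(x-.53)<.02)&(abs(y-.31)<.02)&(z>.145)&(z<.16))
    rect('drift top',(abs(x-.52)<.02)&(abs(y-.37)<.02)&(z>.136)&(z<.15))
    rect('starter top',(abs(x-.55)<.1)&(abs(y-.01)<.12)&(z>.094)&(z<.106))
    rect('yellow',(abs(x-.627)<.04)&(abs(y-.25)<.04)&(z>.03)&(z<.2))
    rect('purple',(abs(x-.58)<.05)&(abs(y-.18)<.04)&(z>.105)&(z<.2))
    rect('brown',(abs(x-.5)<.05)&(abs(y+.15)<.05)&(z>.02)&(z<.2))
    # slot & hole: starter local
    a=np.deg2rad(-6.74);dx,dy=x-.5503,y-.01035
    lx=np.cos(a)*dx+np.sin(a)*dy;ly=-np.sin(a)*dx+np.cos(a)*dy
    m=(abs(lx)<.045)&(abs(ly)<.08)&(z<.094)
    q=np.c_[lx,ly,z][m&(z>-.05)]
    print(n,'slotpts',len(q[q[:,1]>0]),(q[q[:,1]>0].min(0),q[q[:,1]>0].max(0)),'hole',q[q[:,1]<0].round(3)[:40])
for n in('top','side'):
    s=r.snapshot(n);im=s['color']
    b={'top':(250,165,375,260),'side':(270,170,380,280)}[n]
    u0,v0,u1,v1=b
    cv2.imwrite(f'pics/{n}z.png',cv2.resize(im[v0:v1,u0:u1,::-1],None,fx=5,fy=5,interpolation=cv2.INTER_NEAREST))
E
```

```text
top module top 154 [ 512.7 -270.2] [13.7 59. ] 83.31 mean [ 512.2 -269.8  109.1]
top insert top 157 [ 504.2 -339.1] [13.3 58.6] 82.71 mean [ 503.6 -338.8   58.7]
top punch top 65 [539.8 250. ] [16.1 15.8] 19.97 mean [539.5 249.9 169.4]
top cpunch top 70 [529.2 309.3] [17.6 17.6] 48.34 mean [529.  308.9 149.5]
top drift top 120 [518.1 367.8] [24.1 24.5] 52.24 mean [518.2 367.5 141.5]
top starter top 4667 [550.3  10.4] [190.2 130.9] 83.26 mean [549.1   9.2  99.6]
top yellow 147 [623.8 246.6] [17.2 15.8] 61.09 mean [621.5 244.2 113.2]
top purple 92 [572.8 160. ] [16.9 16.2] 75.25 mean [571.2 158.8 132.6]
top brown 262 [ 494.5 -152.8] [59.1 12.5] 89.79 mean [ 493.  -151.2   84. ]
top slotpts 174 (array([-0.02916015,  0.03611466,  0.03573683]), array([0.03194901, 0.04946222, 0.09382401])) hole [[ 0.008 -0.04   0.091]
 [ 0.009 -0.042  0.088]
 [ 0.009 -0.044  0.088]
 [ 0.007 -0.038  0.082]
 [ 0.008 -0.04   0.076]
 [ 0.009 -0.042  0.074]
 [ 0.009 -0.044  0.077]
 [ 0.008 -0.047  0.082]
 [ 0.008 -0.049  0.086]
 [ 0.005 -0.036  0.081]
 [ 0.007 -0.038  0.068]
 [ 0.008 -0.04   0.065]
 [ 0.009 -0.
[... 1197 characters left out ...]
. ]
side purple 143 [575.6 161.9] [19.2 17.4] 78.8 mean [574.3 165.  126.6]
side brown 143 [ 496.9 -150.8] [66.  12.8] 89.18 mean [ 495.7 -143.6   84.1]
side slotpts 81 (array([-0.02908423,  0.03159172,  0.08104209]), array([0.03439022, 0.04176538, 0.09388506])) hole [[ 0.008 -0.05   0.092]
 [ 0.006 -0.052  0.091]
 [ 0.003 -0.052  0.092]
 [-0.    -0.051  0.093]
 [ 0.011 -0.043  0.093]
 [ 0.01  -0.049  0.088]
 [ 0.008 -0.05   0.089]
 [ 0.005 -0.049  0.09 ]
 [ 0.003 -0.053  0.087]
 [-0.001 -0.049  0.092]
 [-0.003 -0.049  0.092]
 [ 0.009 -0.047  0.087]
 [ 0.007 -0.048  0.087]
 [ 0.006 -0.052  0.084]
 [ 0.002 -0.049  0.088]
 [-0.001 -0.048  0.089]
 [-0.004 -0.048  0.089]
 [ 0.    -0.027  0.04 ]]
```

```bash
cat > plan.py <<'E'
from h import *
import math
def plan(x,y,z,ang,cur=None):
    "print tool-frame rows from commanded/measured pose to target (tool down, x axis angle deg)"
    st=r.get_state();R=Ro.from_rotvec(st['ee_rot']);p=st['tcp_pos'];M=R.as_matrix()
    a=math.degrees(math.atan2(M[1,0],M[0,0]))
    T=np.c_[[math.cos(math.radians(ang)),math.sin(math.radians(ang)),0],[math.sin(math.radians(ang)),-math.cos(math.radians(ang)),0],[0,0,-1]]
    rv=Ro.from_matrix(M.T@T).as_rotvec()
    d=M.T@(np.array([x,y,z])-p)
    print('cur',p.round(4),'ang',round(a,2),'tilt',np.round(M[:,2],4),'t',round(st['time'],2),'gap',round(st['finger_gap'],3),'F',st['contact_force'].round(1),'j',st['joint_positions'].round(2))
    print('tool shift(first frame)',d.round(4),'turn',rv.round(4),'shift in final frame',(T.T@(np.array([x,y,z])-p)).round(4))
E
python3 - <<'E'
from plan import *
s=r.snapshot('wrist');print(s['mount'].round(4),s['intrinsics'])
plan(.5125,-.27,.27,83.3)
E
```

```text
[[ 1.000e+00 -7.000e-04 -2.000e-04  6.000e-04]
 [ 7.000e-04  9.662e-01  2.579e-01 -6.570e-02]
 [-0.000e+00 -2.579e-01  9.662e-01 -1.428e-01]
 [ 0.000e+00  0.000e+00  0.000e+00  1.000e+00]] [[324.3190955    0.         315.02457612]
 [  0.         324.3190955  197.83818152]
 [  0.           0.           1.        ]]
cur [ 0.228  -0.555   0.2314] ang -67.67 tilt [ 1.e-04 -1.e-04 -1.e+00] t 1.6 gap 1.001 F [ 0.4 -0.5 -0.7] j [-1.4   0.1   0.1   1.56  0.    1.35]
tool shift(first frame) [-0.1556 -0.3715 -0.0387] turn [ 2.0000e-04 -1.0000e-04 -2.6349e+00] shift in final frame [ 0.3163  0.2493 -0.0386]
```

```bash
python3 -m crank '[{"x":-0.0156,"y":-0.0372,"z":-0.004},{"x":-0.0156,"y":-0.0372,"z":-0.004},{"x":-0.0156,"y":-0.0372,"z":-0.004},{"x":-0.0156,"y":-0.0372,"z":-0.004},{"x":-0.0156,"y":-0.0372,"z":-0.004}]'
python3 -m crank '[{"x":-0.0156,"y":-0.0372,"z":-0.004},{"x":-0.0156,"y":-0.0372,"z":-0.004},{"x":-0.0156,"y":-0.0372,"z":-0.004},{"x":-0.0156,"y":-0.0372,"z":-0.004},{"x":-0.0156,"y":-0.0372,"z":-0.004}]'
python3 -m crank '[{"wz":-0.146},{"wz":-0.146},{"wz":-0.146},{"wz":-0.146},{"wz":-0.146}]'
python3 -m crank '[{"wz":-0.146},{"wz":-0.146},{"wz":-0.146},{"wz":-0.146},{"wz":-0.146}]'
python3 -m crank '[{"wz":-0.146},{"wz":-0.146},{"wz":-0.146},{"wz":-0.146},{"wz":-0.146}]'
python3 -m crank '[{"wz":-0.146},{"wz":-0.146},{"wz":-0.146},{}]'
python3 - <<'E'
from plan import *
plan(.5125,-.27,.27,83.3)
st=r.get_state();s=r.snapshot('wrist');save(s,'w1');pc=cloud(s,cam(s,st)).reshape(-1,3);x,y,z=pc.T
for nm,m in dict(mod=(abs(x-.512)<.05)&(abs(y+.27)<.025)&(z>.104)&(z<.12),rack=(abs(x-.51)<.08)&(abs(y+.305)<.1)&(z>.03)&(z<.04),ins=(abs(x-.508)<.05)&(abs(y+.34)<.025)&(z>.052)&(z<.07)).items():
    p=pc[m]
    if len(p)<6: print(nm,len(p));continue
    print(nm,len(p),cv2.minAreaRect((p[:,:2]*1000).astype(np.float32)),p.mean(0).round(4))
for th in('trip_module_mid','blank_insert_mid'):
  print([(np.round(o['xy'],1),round(o['confidence'],2)) for o in r.pinpoint(th,'wrist')[:3]])
E
```

```text
cur [ 0.228  -0.555   0.2314] ang -67.67 tilt [ 1.e-04 -1.e-04 -1.e+00] t 1.6 gap 1.001 F [ 0.4 -0.5 -0.7] j [-1.4   0.1   0.1   1.56  0.    1.35]
tool shift(first frame) [-0.1556 -0.3715 -0.0387] turn [ 2.0000e-04 -1.0000e-04 -2.6349e+00] shift in final frame [ 0.3163  0.2493 -0.0386]
mod 0
rack 0
ins 0
[]
[]$[0]: bad value
$[0]: bad value
$[0]: bad value
$[0]: bad value
$[0]: bad value
$[0]: bad value
```

View pics/w1.png

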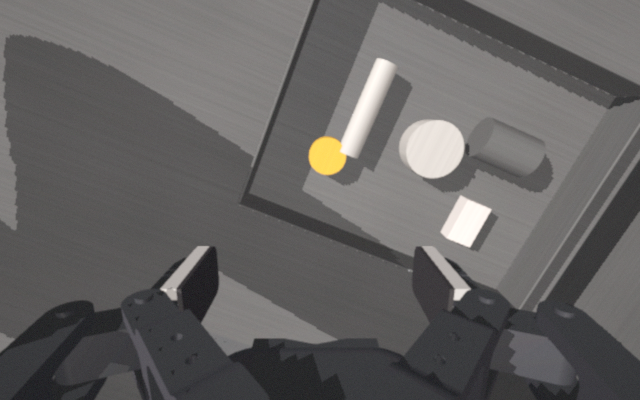

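The moves were refused, most likely because every key is required, so the view hasn't changed (the tray is still in frame).

```bash
python3 -m crank '[{"wx":0,"wy":0,"wz":0,"x":-0.0156,"y":-0.0372,"z":-0.004,"grip":0},{"wx":0,"wy":0,"wz":0,"x":-0.0156,"y":-0.0372,"z":-0.004,"grip":0},{"wx":0,"wy":0,"wz":0,"x":-0.0156,"y":-0.0372,"z":-0.004,"grip":0},{"wx":0,"wy":0,"wz":0,"x":-0.0156,"y":-0.0372,"z":-0.004,"grip":0},{"wx":0,"wy":0,"wz":0,"x":-0.0156,"y":-0.0372,"z":-0.004,"grip":0}]'
```

```text
time: 2.25
tcp_pos: [0.3713, -0.4109, 0.2516]
ee_rot: [2.609, -1.749, 0.001]
contact_force: [0.1, -0.4, -0.3]
finger_gap: 0.999
```

```bash
python3 -m crank '[{"wx":0,"wy":0,"wz":0,"x":-0.0156,"y":-0.0372,"z":-0.004,"grip":0},{"wx":0,"wy":0,"wz":0,"x":-0.0156,"y":-0.0372,"z":-0.004,"grip":0},{"wx":0,"wy":0,"wz":0,"x":-0.0156,"y":-0.0372,"z":-0.004,"grip":0},{"wx":0,"wy":0,"wz":0,"x":-0.0156,"y":-0.0372,"z":-0.004,"grip":0},{"wx":0,"wy":0,"wz":0,"x":-0.0156,"y":-0.0372,"z":-0.004,"grip":0}]'
for i in 1 2 3; do python3 -m crank '[{"wx":0,"wy":0,"wz":-0.146,"x":0,"y":0,"z":0,"grip":0},{"wx":0,"wy":0,"wz":-0.146,"x":0,"y":0,"z":0,"grip":0},{"wx":0,"wy":0,"wz":-0.146,"x":0,"y":0,"z":0,"grip":0},{"wx":0,"wy":0,"wz":-0.146,"x":0,"y":0,"z":0,"grip":0},{"wx":0,"wy":0,"wz":-0.146,"x":0,"y":0,"z":0,"grip":0}]'; done
python3 -m crank '[{"wx":0,"wy":0,"wz":-0.146,"x":0,"y":0,"z":0,"grip":0},{"wx":0,"wy":0,"wz":-0.146,"x":0,"y":0,"z":0,"grip":0},{"wx":0,"wy":0,"wz":-0.146,"x":0,"y":0,"z":0,"grip":0},{"wx":0,"wy":0,"wz":0,"x":0,"y":0,"z":0,"grip":0}]'
cat > w1.py <<'E'
from plan import *
import sys
plan(.5125,-.27,.27,83.3)
st=r.get_state();s=r.snapshot('wrist');save(s,sys.argv[1]);pc=cloud(s,cam(s,st)).reshape(-1,3);x,y,z=pc.T
for nm,m in dict(mod=(abs(x-.512)<.05)&(abs(y+.27)<.025)&(z>.104)&(z<.12),rack=(abs(x-.51)<.08)&(abs(y+.305)<.1)&(z>.03)&(z<.04),ins=(abs(x-.508)<.05)&(abs(y+.34)<.025)&(z>.052)&(z<.07)).items():
    p=pc[m]
    if len(p)<6: print(nm,len(p));continue
    print(nm,len(p),cv2.minAreaRect((p[:,:2]*1000).astype(np.float32)),p.mean(0).round(4))
for th in('trip_module_mid','blank_insert_mid'):
  print([(np.round(o['xy'],1),round(o['confidence'],2)) for o in r.pinpoint(th,'wrist')[:3]])
E
python3 w1.py w2
```

```text
time: 2.75
tcp_pos: [0.5138, -0.268, 0.2716]
ee_rot: [2.609, -1.749, 0.001]
contact_force: [0.2, -0.4, -0.2]
finger_gap: 1.0
time: 3.25
tcp_pos: [0.5129, -0.2693, 0.2713]
ee_rot: [3.064, -0.693, 0.0]
contact_force: [0.1, -0.4, -0.6]
finger_gap: 1.002
time: 3.75
tcp_pos: [0.5128, -0.2693, 0.2713]
ee_rot: [3.11, 0.446, 0.0]
contact_force: [-0.5, -0.2, 0.4]
finger_gap: 0.999
time: 4.25
tcp_pos: [0.5128, -0.2694, 0.2713]
ee_rot: [2.745, 1.527, -0.0]
contact_force: [-0.6, 0.6, -0.1]
finger_gap: 1.003
time: 4.65
tcp_pos: [0.5128, -0.2693, 0.2713]
ee_rot: [2.352, 2.082, -0.0]
contact_force: [-0.3, 0.1, -0.8]
finger_gap: 1.003
cur [ 0.5128 -0.2693  0.2713] ang 83.03 tilt [ 1.e-04 -1.e-04 -1.e+00] t 4.65 gap 1.003 F [-0.3  0.1 -0.8] j [-0.71  0.05  0.12  1.63 -0.   -0.59]
tool shift(first frame) [-0.0007 -0.0003  0.0013] turn [ 0.0001  0.0001 -0.0047] shift in final frame [-0.0007 -0.0003  0.0013]
mod 741 ((515.6932373046875, -270.2944641113281), (12.281739234924316, 59.21809387207031), 84.08430480957031) [ 0.515  -0.2704  0.1101]
rack 8925 ((512.12890625, -305.111083984375), (150.33392333984375, 100.2980728149414), 83.54048156738281) [ 0.5088 -0.3045  0.0351]
ins 649 ((507.7358093261719, -339.6265563964844), (12.597573280334473, 59.781890869140625), 83.0306625366211) [ 0.5071 -0.3389  0.0595]
[(array([412.1, 144.3]), 0.71)]
[(array([256.6, 172.7]), 0.65), (array([285.9, 167.6]), 0.64)]
```

View pics/w2.png

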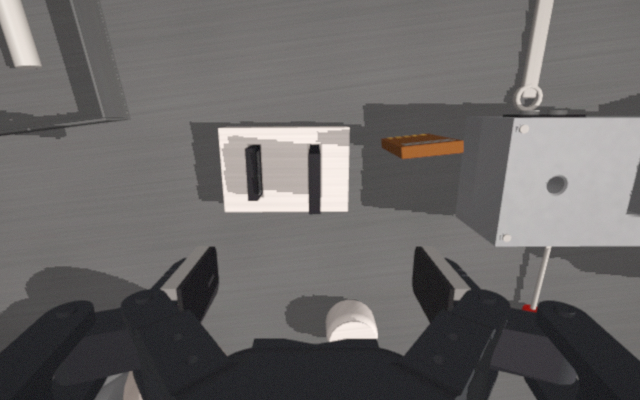

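The wrist view shows the black tall module at (315,178) beside the low insert at (254,172), with the brown look-alike at (425,146) left out of it. The measured top is at z=0.110, which fits. Next I descend on it.

```bash
python3 -m crank '[{"wx":0,"wy":0,"wz":-0.006,"x":-0.0008,"y":0.0012,"z":0.04,"grip":0.3},{"wx":0,"wy":0,"wz":0,"x":0,"y":0,"z":0.04,"grip":0.3},{"wx":0,"wy":0,"wz":0,"x":0,"y":0,"z":0.04,"grip":0.3},{"wx":0,"wy":0,"wz":0,"x":0,"y":0,"z":0.04,"grip":0.3},{"wx":0,"wy":0,"wz":0,"x":0,"y":0,"z":0.032,"grip":0.3}]'
python3 -m crank '[{"wx":0,"wy":0,"wz":0,"x":0,"y":0,"z":0,"grip":0.3},{"wx":0,"wy":0,"wz":0,"x":0,"y":0,"z":0,"grip":0.3}]'
python3 w1.py w3
```

```text
time: 5.3
tcp_pos: [0.5132, -0.2697, 0.0768]
ee_rot: [-2.351, -2.082, 0.0]
contact_force: [-0.5, -0.2, -0.1]
finger_gap: 0.698
time: 5.5
tcp_pos: [0.5139, -0.2703, 0.08]
ee_rot: [-2.35, -2.085, 0.0]
contact_force: [0.8, 0.5, 1.4]
finger_gap: 0.7
cur [ 0.5139 -0.2703  0.08  ] ang 83.16 tilt [-2.e-04  1.e-04 -1.e+00] t 5.5 gap 0.7 F [0.8 0.5 1.4] j [-0.71  0.07 -0.21  1.29 -0.   -0.59]
tool shift(first frame) [ 1.0e-04 -1.5e-03 -1.9e-01] turn [-0.0003 -0.0001 -0.0025] shift in final frame [ 1.0e-04 -1.4e-03 -1.9e-01]
mod 4023 ((513.3764038085938, -270.5274658203125), (12.053441047668457, 55.43476867675781), 83.2939224243164) [ 0.5108 -0.2702  0.1101]
rack 28278 ((512.3132934570312, -305.9036560058594), (151.17916870117188, 101.1492919921875), 83.30506896972656) [ 0.5027 -0.301   0.0351]
ins 2566 ((505.26947021484375, -339.54345703125), (13.054191589355469, 55.3437385559082), 83.8656234741211) [ 0.5023 -0.3383  0.0592]
[(array([524.6, 178.7]), 0.74)]
[(array([198.9, 226.9]), 0.61)]
```

View pics/w3.png

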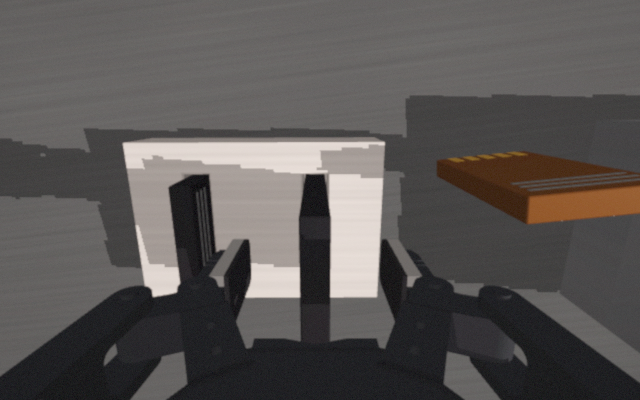

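The module at (315,250) sits midway between the pads at (245 and 385). Closing now.

```bash
python3 -m crank '[{"wx":0,"wy":0,"wz":-0.002,"x":0,"y":0,"z":0,"grip":1},{"wx":0,"wy":0,"wz":0,"x":0,"y":0,"z":0,"grip":1},{"wx":0,"wy":0,"wz":0,"x":0,"y":0,"z":0,"grip":1},{"wx":0,"wy":0,"wz":0,"x":0,"y":0,"z":0,"grip":1},{"wx":0,"wy":0,"wz":0,"x":0,"y":0,"z":0,"grip":1}]'
python3 -m crank '[{"wx":0,"wy":0,"wz":0,"x":0,"y":0,"z":0,"grip":1},{"wx":0,"wy":0,"wz":0,"x":0,"y":0,"z":0,"grip":1},{"wx":0,"wy":0,"wz":0,"x":0,"y":0,"z":0,"grip":1}]'
```

```text
time: 6.15
tcp_pos: [0.5142, -0.2705, 0.0799]
ee_rot: [2.346, 2.088, 0.0]
contact_force: [0.3, 1.0, 4.2]
finger_gap: 0.133
time: 6.45
tcp_pos: [0.5142, -0.2706, 0.0799]
ee_rot: [2.346, 2.088, 0.0]
contact_force: [0.7, -0.0, 5.0]
finger_gap: 0.128
```

```bash
python3 -m crank '[{"wx":0,"wy":0,"wz":0,"x":0,"y":0,"z":-0.01,"grip":1},{"wx":0,"wy":0,"wz":0,"x":0,"y":0,"z":-0.03,"grip":1},{"wx":0,"wy":0,"wz":0,"x":0,"y":0,"z":-0.04,"grip":1},{"wx":0,"wy":0,"wz":0,"x":0,"y":0,"z":-0.04,"grip":1},{"wx":0,"wy":0,"wz":0,"x":0,"y":0,"z":-0.03,"grip":1}]'
python3 - <<'E'
from plan import *
plan(.555,.0522-.06,.235,83.26)
st=r.get_state();s=r.snapshot('wrist');save(s,'w4')
E
```

```text
time: 6.95
tcp_pos: [0.5139, -0.2703, 0.2321]
ee_rot: [2.345, 2.088, 0.0]
contact_force: [0.1, -0.9, -1.5]
finger_gap: 0.13
cur [ 0.5139 -0.2703  0.2321] ang 83.36 tilt [ 9.e-04 -1.e-03 -1.e+00] t 6.95 gap 0.13 F [ 0.1 -0.9 -1.5] j [-0.71  0.04  0.04  1.56 -0.   -0.59]
tool shift(first frame) [ 0.2655  0.0105 -0.0031] turn [0.0011 0.0008 0.0018] shift in final frame [ 0.2655  0.01   -0.0029]
```

View pics/w4.png

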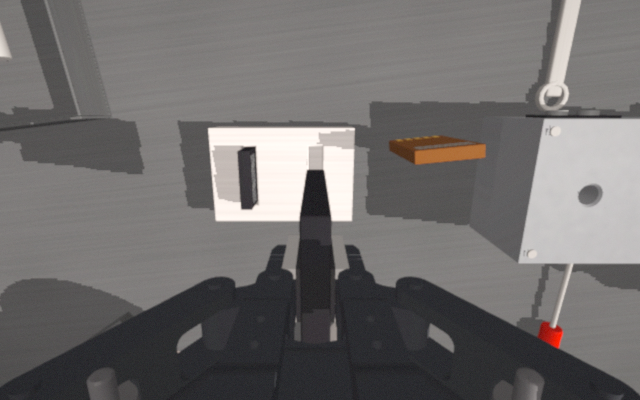

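The module is held straight, hanging at (316,230), and the rack slot at (316,155) is empty. Next I move beside the starter slot to measure it.

```bash
python3 -m crank '[{"wx":0,"wy":0,"wz":0,"x":0.03,"y":0.001,"z":-0.01,"grip":1},{"wx":0,"wy":0,"wz":0,"x":0.048,"y":0.002,"z":0,"grip":1},{"wx":0,"wy":0,"wz":0,"x":0.048,"y":0.002,"z":0,"grip":1},{"wx":0,"wy":0,"wz":0,"x":0.048,"y":0.002,"z":0,"grip":1},{"wx":0,"wy":0,"wz":0,"x":0.048,"y":0.002,"z":0,"grip":1}]'
python3 -m crank '[{"wx":0,"wy":0,"wz":0,"x":0.03,"y":0.001,"z":0,"grip":1},{"wx":0,"wy":0,"wz":0,"x":0.013,"y":0.001,"z":0,"grip":1},{"wx":0,"wy":0,"wz":0,"x":0,"y":0,"z":0,"grip":1},{"wx":0,"wy":0,"wz":0,"x":0,"y":0,"z":0,"grip":1}]'
cat > w5.py <<'E'
from plan import *
import sys
plan(.5558,.053,.235,83.26)
st=r.get_state();s=r.snapshot('wrist');save(s,sys.argv[1]);c=cam(s,st);pc=cloud(s,c)
x,y,z=pc.reshape(-1,3).T;m=(abs(x-.55)<.1)&(abs(y-.01)<.12)&(z>.095)&(z<.105)
print(cv2.minAreaRect((pc.reshape(-1,3)[m][:,:2]*1000).astype(np.float32)),np.median(z[m]))
np.save(sys.argv[1]+'.npy',pc)
for th in('slot_mouth','reset_hole','trip_module_mid'):
  print(th,[(np.round(o['xy'],1),round(o['confidence'],2),atz(c,o['xy'],.1).round(4)) for o in r.pinpoint(th,'wrist')[:3]])
E
python3 w5.py w5
```

```text
time: 7.5
tcp_pos: [0.5482, -0.0489, 0.2392]
ee_rot: [-2.346, -2.088, 0.001]
contact_force: [1.1, 0.2, -1.7]
finger_gap: 0.129
time: 7.9
tcp_pos: [0.5553, -0.009, 0.2391]
ee_rot: [-2.346, -2.089, 0.001]
contact_force: [0.0, -0.9, -1.1]
finger_gap: 0.127
cur [ 0.5553 -0.009   0.2391] ang 83.36 tilt [-6.e-04 -4.e-04 -1.e+00] t 7.9 gap 0.127 F [ 0.  -0.9 -1.1] j [-0.25 -0.03 -0.03  1.58 -0.   -0.14]
tool shift(first frame) [ 0.0617 -0.0067  0.004 ] turn [-0.0005  0.0005  0.0018] shift in final frame [ 0.0616 -0.0068  0.0041]
((553.4171752929688, 10.215065002441406), (190.52493286132812, 130.8271942138672), 83.18461608886719) 0.1001727010741722
slot_mouth [(array([382.7, 181.7]), 0.73, array([0.5584, 0.0508, 0.1   ]))]
reset_hole [(array([289.8, 182.6]), 0.97, array([ 0.5496, -0.0312,  0.1   ]))]
trip_module_mid [(array([162.2, 138.2]), 0.85, array([ 0.4983, -0.1346,  0.1   ]))]
```

View pics/w5.png

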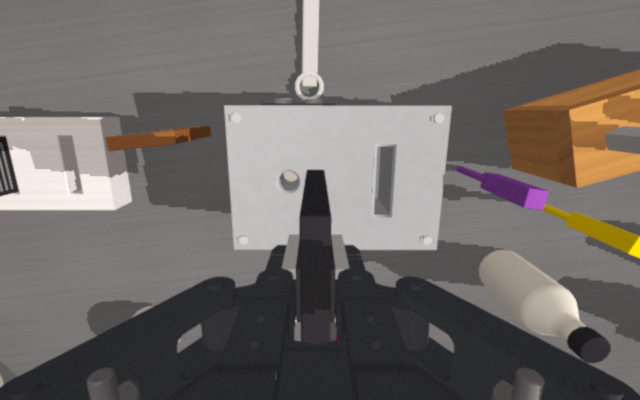

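The view shows the starter's slot mouth at (384,180), the hole at (290,182), and the module hanging at (316,230). I'll rectify the top plane to measure the slot precisely.

```bash
cat > ortho.py <<'E'
from h import *
def ortho(s,c,x0,x1,y0,y1,z=.1,res=.0002):
    "rows = x from x1 down, cols = y from y1 down (same layout as the top view)"
    K,R,o=c;xs=np.arange(x1,x0,-res);ys=np.arange(y1,y0,-res)
    Y,X=np.meshgrid(ys,xs);P=np.stack([X,Y,np.full_like(X,z)],-1)-o
    q=P@R@K.T
    return cv2.remap(s['color'][...,::-1],(q[...,0]/q[...,2]).astype(np.float32),(q[...,1]/q[...,2]).astype(np.float32),cv2.INTER_CUBIC)
E
python3 - <<'E'
from ortho import *
st=r.get_state();s=r.snapshot('wrist');c=cam(s,st)
im=ortho(s,c,.50,.61,-.06,.10);cv2.imwrite('pics/o5.png',im);print(im.shape)
E
```

```text
(550, 800, 3)
```

View pics/o5.png

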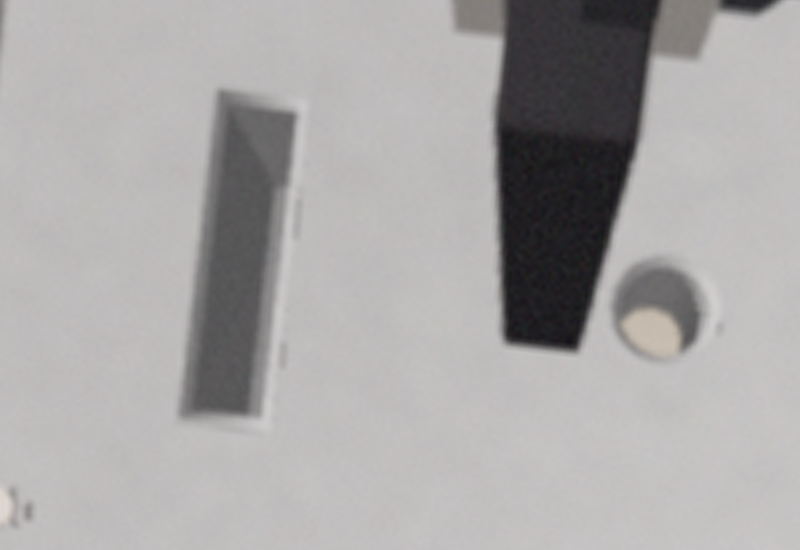

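```bash
python3 - <<'E'
from ortho import *
st=r.get_state();s=r.snapshot('wrist');c=cam(s,st)
im=s['color'][150:270,280:352,::-1];cv2.imwrite('pics/z5.png',cv2.resize(im,None,fx=5,fy=5,interpolation=cv2.INTER_NEAREST))
p=st['tcp_pos'];zb=p[2]-.0699
im=ortho(s,c,p[0]-.05,p[0]+.05,p[1]-.03,p[1]+.03,zb);cv2.imwrite('pics/o6.png',im);print(p,zb,im.shape)
pc=cloud(s,c)
q=pc[150:260,300:332];
m=(abs(q[...,1]-p[1])<.02)&(abs(q[...,0]-p[0])<.05)&(q[...,2]>.15)
print(m.sum(), q[m].min(0),q[m].max(0))
# end face: points with lowest x
a=q[m]; b=a[a[:,2]<.2]; u=np.array([.1161,.9932]);v=np.array([.9932,-.1161])
d=b[:,:2]-p[:2]; print('z range',b[:,2].min(),b[:,2].max(),'along v',np.percentile(d@v,[2,10,50,90]),'along u',np.percentile(d@u,[2,50,98]))
for z0 in np.arange(.165,.22,.01):
    b=a[abs(a[:,2]-z0)<.005]; 
    if len(b): d=b[:,:2]-p[:2]; print(round(z0,3),len(b),(d@v).min().round(4),np.median(d@v).round(4),(d@u).min().round(4),(d@u).max().round(4))
E
```

```text
[ 0.55539075 -0.00941246  0.2392329 ] 0.1693329045426225 (501, 300, 3)
2561 [ 0.52669409 -0.01423912  0.1705706 ] [ 5.45784834e-01 -3.16259183e-04  2.71393854e-01]
z range 0.17057059637417113 0.19998978794617372 along v [-0.02803759 -0.02794259 -0.02780614 -0.02763607] along u [-0.00555052  0.00029534  0.00559974]
0.175 51 -0.0281 -0.0278 -0.0055 0.0056
0.185 58 -0.028 -0.0278 -0.006 0.006
0.195 62 -0.0281 -0.0278 -0.0056 0.0057
0.205 77 -0.0282 -0.0278 -0.0058 0.0059
0.215 88 -0.0283 -0.0279 -0.006 0.0056
```

View pics/o6.png

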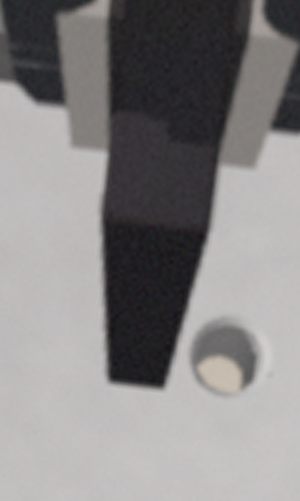

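```bash
python3 - <<'E'
from plan import *
plan(.5563,.0516,.185,83.15)
E
```

```text
cur [ 0.5554 -0.0092  0.2392] ang 83.29 tilt [-1.e-04 -1.e-04 -1.e+00] t 8.2 gap 0.131 F [-0.9 -0.1 -3.2] j [-0.25 -0.03 -0.03  1.58 -0.   -0.13]
tool shift(first frame) [ 0.0605 -0.0062  0.0542] turn [-0.0001  0.0001  0.0024] shift in final frame [ 0.0605 -0.0064  0.0542]
```

```bash
python3 -m crank '[{"wx":0,"wy":0,"wz":0.002,"x":0.0305,"y":-0.0062,"z":0,"grip":1},{"wx":0,"wy":0,"wz":0,"x":0.03,"y":0,"z":0,"grip":1},{"wx":0,"wy":0,"wz":0,"x":0,"y":0,"z":0.03,"grip":1},{"wx":0,"wy":0,"wz":0,"x":0,"y":0,"z":0.024,"grip":1},{"wx":0,"wy":0,"wz":0,"x":0,"y":0,"z":0,"grip":1}]'
python3 -m crank '[{"wx":0,"wy":0,"wz":0,"x":0,"y":0,"z":0,"grip":1},{"wx":0,"wy":0,"wz":0,"x":0,"y":0,"z":0,"grip":1}]'
python3 - <<'E'
from ortho import *
from plan import *
plan(.5563,.0516,.185,83.15)
for n in('wrist','top','side'):
    s=r.snapshot(n);save(s,n+'6')
    if n=='wrist':
        st=r.get_state();p=st['tcp_pos']
        q=cloud(s,cam(s,st)).reshape(-1,3);u=np.array([.119,.9929]);v=np.array([.9929,-.119]);d=q[:,:2]-p[:2]
        for z0 in np.arange(.12,.165,.01):
            m=(abs(q[:,2]-z0)<.005)&(abs(d@u)<.02)&(abs(d@v)<.04)
            if m.sum(): print(round(z0,3),m.sum(),(d[m]@v).min().round(4),np.median(d[m]@v).round(4),(d[m]@u).min().round(4),(d[m]@u).max().round(4))
    u0,v0,u1,v1={'wrist':(220,90,460,270),'top':(250,165,375,260),'side':(270,140,380,240)}[n]
    cv2.imwrite(f'pics/{n}6z.png',cv2.resize(s['color'][v0:v1,u0:u1,::-1],None,fx=3 if n=='wrist' else 5,fy=3 if n=='wrist' else 5,interpolation=cv2.INTER_CUBIC))
E
```

```text
time: 8.7
tcp_pos: [0.5545, 0.0526, 0.1818]
ee_rot: [-2.345, -2.084, 0.006]
contact_force: [-0.3, 0.2, -2.7]
finger_gap: 0.128
time: 8.9
tcp_pos: [0.5571, 0.052, 0.187]
ee_rot: [2.348, 2.085, 0.002]
contact_force: [-0.3, 0.7, -1.1]
finger_gap: 0.13
cur [0.5571 0.052  0.187 ] ang 83.22 tilt [ 2.2e-03 -4.0e-04 -1.0e+00] t 8.9 gap 0.13 F [-0.3  0.7 -1.1] j [-0.14 -0.03 -0.12  1.48 -0.   -0.02]
tool shift(first frame) [-0.0005 -0.0008  0.002 ] turn [0.0022 0.0002 0.0012] shift in final frame [-0.0005 -0.0008  0.002 ]
0.12 34 -0.0278 -0.0276 -0.0055 0.0055
0.13 57 -0.028 -0.0277 -0.006 0.0058
0.14 61 -0.0281 -0.0277 -0.0058 0.0057
0.15 77 -0.0281 -0.0278 -0.006 0.0059
0.16 85 -0.0281 -0.0278 -0.0057 0.0056
```

View pics/wrist6z.png

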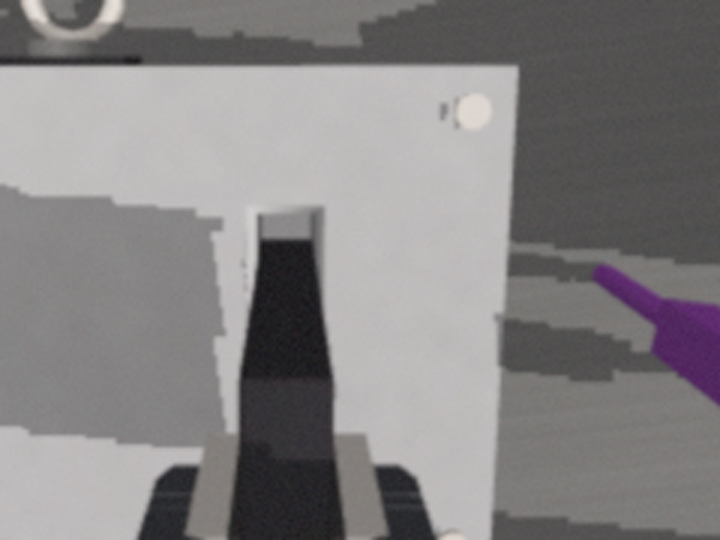

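View pics/side6z.png

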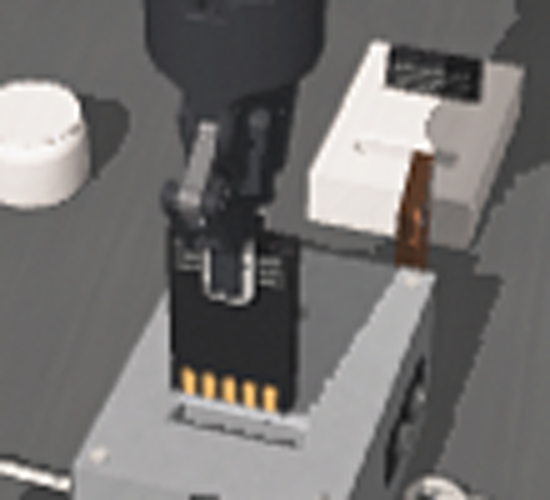

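The wrist crop shows the module's end centred over the slot: slot rim 247–325, module 262–312. The side view also shows it directly over the mouth. One numeric check of the slot's near end before inserting.

```bash
python3 - <<'E'
from ortho import *
from plan import *
plan(.5563,.0516,.185,83.15)
st=r.get_state();s=r.snapshot('wrist');c=cam(s,st);p=st['tcp_pos']
u=np.array([.119,.9929]);v=np.array([.9929,-.119])
X=atz(c,(315.3,159),.1);print(X,(X[:2]-p[:2])@v,(X[:2]-p[:2])@u)
im=s['color'][150:185,290:340,::-1];cv2.imwrite('pics/e7.png',cv2.resize(im,None,fx=14,fy=14,interpolation=cv2.INTER_NEAREST))
E
```

```text
cur [0.557  0.0521 0.1867] ang 83.23 tilt [ 2.e-03 -4.e-04 -1.e+00] t 9.05 gap 0.131 F [ 0.5 -0.5 -1.5] j [-0.14 -0.03 -0.12  1.48 -0.   -0.02]
tool shift(first frame) [-0.0006 -0.0007  0.0017] turn [0.002  0.0001 0.0014] shift in final frame [-0.0006 -0.0007  0.0017]
[0.52578162 0.05578242 0.1       ] -0.03147804100944072 -0.00010746117304863389
```

View pics/e7.png

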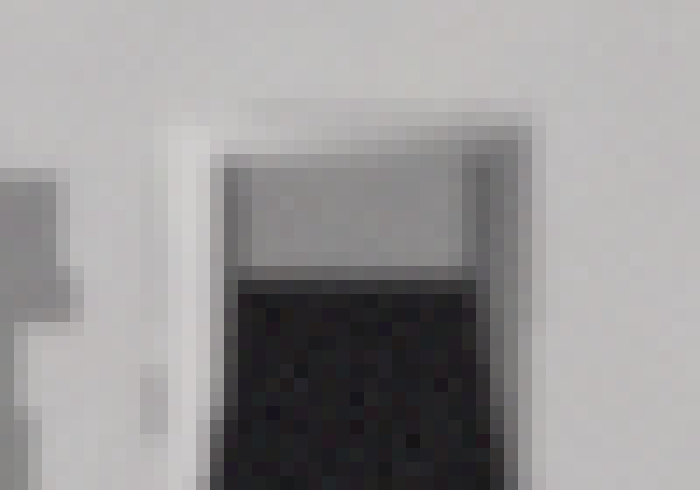

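```bash
python3 -m crank '[{"wx":0.001,"wy":0,"wz":0.001,"x":-0.0003,"y":-0.0012,"z":0,"grip":1},{"wx":0,"wy":0,"wz":0,"x":0,"y":0,"z":0.01,"grip":1},{"wx":0,"wy":0,"wz":0,"x":0,"y":0,"z":0.005,"grip":1},{"wx":0,"wy":0,"wz":0,"x":0,"y":0,"z":0.004,"grip":1},{"wx":0,"wy":0,"wz":0,"x":0,"y":0,"z":0,"grip":1}]'
python3 -m crank '[{"wx":0,"wy":0,"wz":0,"x":0,"y":0,"z":0.004,"grip":1},{"wx":0,"wy":0,"wz":0,"x":0,"y":0,"z":0,"grip":1}]'
python3 -c "
from plan import *
plan(.5563,.0516,.185,83.15)"
```

```text
time: 9.6
tcp_pos: [0.5547, 0.0524, 0.1652]
ee_rot: [-2.348, -2.085, 0.002]
contact_force: [-0.3, -0.5, -2.0]
finger_gap: 0.129
time: 9.8
tcp_pos: [0.5549, 0.0523, 0.1618]
ee_rot: [-2.348, -2.085, 0.002]
contact_force: [0.5, -0.6, -1.6]
finger_gap: 0.126
cur [0.5549 0.0523 0.1618] ang 83.2 tilt [-1.6e-03  1.0e-04 -1.0e+00] t 9.8 gap 0.126 F [ 0.5 -0.6 -1.6] j [-0.14 -0.03 -0.16  1.44 -0.   -0.02]
tool shift(first frame) [-0.0006  0.0014 -0.0232] turn [-0.0016  0.0001  0.0008] shift in final frame [-0.0006  0.0015 -0.0232]
```

```bash
python3 -m crank '[{"wx":0,"wy":0,"wz":0,"x":0,"y":0.0005,"z":0.005,"grip":1},{"wx":0,"wy":0,"wz":0,"x":0,"y":0,"z":0.005,"grip":1},{"wx":0,"wy":0,"wz":0,"x":0,"y":0,"z":0,"grip":1}]'
python3 -c "
from plan import *
plan(.5563,.0516,.11,83.15)"
```

```text
time: 10.1
tcp_pos: [0.5551, 0.0523, 0.1512]
ee_rot: [-2.348, -2.084, 0.003]
contact_force: [-0.2, 0.1, -2.3]
finger_gap: 0.127
cur [0.5551 0.0523 0.1512] ang 83.19 tilt [-2.4e-03  2.0e-04 -1.0e+00] t 10.1 gap 0.127 F [-0.2  0.1 -2.3] j [-0.14 -0.02 -0.18  1.42 -0.   -0.02]
tool shift(first frame) [-0.0005  0.0014  0.0412] turn [-0.0024  0.      0.0007] shift in final frame [-0.0005  0.0013  0.0412]
```

Bottom is now at about z=0.081, well past the bevel, with no contact force. I'll continue down.

```bash
python3 -m crank '[{"wx":-0.001,"wy":0,"wz":0,"x":0,"y":0,"z":0.008,"grip":1},{"wx":0,"wy":0,"wz":0,"x":0,"y":0,"z":0.008,"grip":1},{"wx":0,"wy":0,"wz":0,"x":0,"y":0,"z":0,"grip":1}]'
python3 -m crank '[{"wx":0,"wy":0,"wz":0,"x":0,"y":0,"z":0.008,"grip":1},{"wx":0,"wy":0,"wz":0,"x":0,"y":0,"z":0.008,"grip":1},{"wx":0,"wy":0,"wz":0,"x":0,"y":0,"z":0.003,"grip":1},{"wx":0,"wy":0,"wz":0,"x":0,"y":0,"z":0,"grip":1}]'
python3 -c "
from plan import *
plan(.5563,.0516,.11,83.15)"
```

```text
time: 10.4
tcp_pos: [0.5547, 0.0524, 0.1345]
ee_rot: [-2.348, -2.085, 0.002]
contact_force: [-0.2, 0.6, -1.3]
finger_gap: 0.13
time: 10.8
tcp_pos: [0.5551, 0.0523, 0.1165]
ee_rot: [-2.349, -2.085, 0.001]
contact_force: [-0.8, -0.7, -1.2]
finger_gap: 0.129
cur [0.5551 0.0523 0.1165] ang 83.19 tilt [-0.0011  0.     -1.    ] t 10.8 gap 0.129 F [-0.8 -0.7 -1.2] j [-0.14 -0.01 -0.23  1.35 -0.   -0.02]
tool shift(first frame) [-0.0005  0.0013  0.0065] turn [-0.0011  0.0001  0.0007] shift in final frame [-0.0005  0.0012  0.0065]
```

```bash
python3 -m crank '[{"wx":0,"wy":0,"wz":0,"x":0,"y":0,"z":0.004,"grip":1},{"wx":0,"wy":0,"wz":0,"x":0,"y":0,"z":0.002,"grip":1},{"wx":0,"wy":0,"wz":0,"x":0,"y":0,"z":0,"grip":1}]'
python3 -m crank '[{"wx":0,"wy":0,"wz":0,"x":0,"y":0,"z":0.0015,"grip":1},{"wx":0,"wy":0,"wz":0,"x":0,"y":0,"z":0,"grip":1}]'
```

```text
time: 11.1
tcp_pos: [0.5554, 0.0523, 0.111]
ee_rot: [-2.349, -2.086, 0.0]
contact_force: [-0.4, 0.1, -2.1]
finger_gap: 0.131
time: 11.3
tcp_pos: [0.5558, 0.0522, 0.11]
ee_rot: [2.349, 2.085, 0.0]
contact_force: [1.4, -0.1, -1.5]
finger_gap: 0.127
```

```bash
python3 -m crank '[{"wx":0,"wy":0,"wz":0,"x":0,"y":0,"z":0.0015,"grip":1},{"wx":0,"wy":0,"wz":0,"x":0,"y":0,"z":0,"grip":1}]'
python3 -m crank '[{"wx":0,"wy":0,"wz":0,"x":0,"y":0,"z":0.0015,"grip":1},{"wx":0,"wy":0,"wz":0,"x":0,"y":0,"z":0,"grip":1}]'
```

```text
time: 11.5
tcp_pos: [0.5561, 0.0522, 0.1099]
ee_rot: [2.348, 2.085, 0.001]
contact_force: [-3.4, -0.8, 9.5]
finger_gap: 0.13
time: 11.7
tcp_pos: [0.5562, 0.0522, 0.1098]
ee_rot: [2.348, 2.085, 0.002]
contact_force: [-9.2, 0.7, 21.6]
finger_gap: 0.131
```

It bottomed out at TCP z=0.110, as expected, with 21 N. I'll relieve the push, open and rise.

```bash
python3 -m crank '[{"wx":0,"wy":0,"wz":0,"x":0,"y":0,"z":-0.003,"grip":1},{"wx":0,"wy":0,"wz":0,"x":0,"y":0,"z":0,"grip":0.4},{"wx":0,"wy":0,"wz":0,"x":0,"y":0,"z":0,"grip":0.4},{"wx":0,"wy":0,"wz":0,"x":0,"y":0,"z":0,"grip":0.4},{"wx":0,"wy":0,"wz":0,"x":0,"y":0,"z":0,"grip":0.4}]'
python3 -m crank '[{"wx":0,"wy":0,"wz":0,"x":0,"y":0,"z":-0.02,"grip":0.4},{"wx":0,"wy":0,"wz":0,"x":0,"y":0,"z":-0.045,"grip":0.4},{"wx":0,"wy":0,"wz":0,"x":0,"y":0,"z":-0.045,"grip":0.4},{"wx":0,"wy":0,"wz":0,"x":0,"y":0,"z":-0.045,"grip":0.4},{"wx":0,"wy":0,"wz":0,"x":0,"y":0,"z":0,"grip":0.4}]'
python3 - <<'E'
from plan import *
plan(.54,.25,.265,100)
st=r.get_state();s=r.snapshot('wrist');save(s,'w8');c=cam(s,st);pc=cloud(s,c).reshape(-1,3);x,y,z=pc.T
m=(abs(x-.558)<.05)&(abs(y-.052)<.03)&(z>.12)&(z<.2);print('module',m.sum(),z[m].max(),np.percentile(z[m],[50,90]),cv2.minAreaRect((pc[m&(z>.135)][:,:2]*1000).astype(np.float32)))
s=r.snapshot('side');save(s,'side8')
E
```

```text
time: 12.2
tcp_pos: [0.5555, 0.0522, 0.1095]
ee_rot: [-2.349, -2.085, 0.001]
contact_force: [-0.2, -0.0, -0.3]
finger_gap: 0.599
time: 12.7
tcp_pos: [0.5579, 0.0519, 0.2717]
ee_rot: [2.344, 2.081, 0.01]
contact_force: [0.5, -0.4, -0.1]
finger_gap: 0.604
cur [0.5579 0.0519 0.2717] ang 83.2 tilt [ 0.0094 -0.0014 -1.    ] t 12.7 gap 0.604 F [ 0.5 -0.4 -0.1] j [-0.14 -0.02  0.05  1.62 -0.   -0.02]
tool shift(first frame) [ 0.1945 -0.0413  0.0063] turn [ 0.0094  0.0017 -0.2933] shift in final frame [0.1981 0.0168 0.0067]
module 975 0.14251539659699375 [0.14015375 0.14108519] ((558.3175659179688, 51.97176742553711), (11.608628273010254, 60.404205322265625), 83.26565551757812)
```

View pics/w8.png

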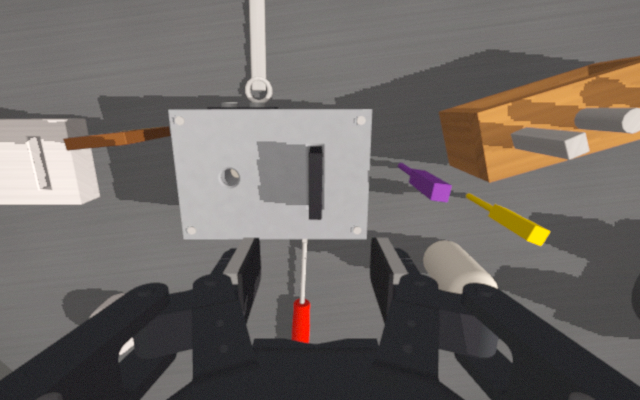

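View pics/side8.png

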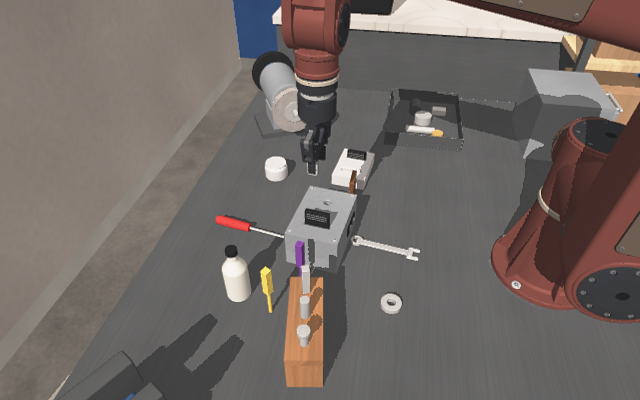

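The module is home: its top is at z=0.140, square in the slot at (316,182). Now to the punch, viewed from above.

```bash
python3 -m crank '[{"wx":0,"wy":0,"wz":0,"x":0.039,"y":-0.008,"z":0,"grip":0.5},{"wx":0,"wy":0,"wz":0,"x":0.039,"y":-0.008,"z":0,"grip":0.5},{"wx":0,"wy":0,"wz":0,"x":0.039,"y":-0.008,"z":0,"grip":0.5},{"wx":0,"wy":0,"wz":0,"x":0.039,"y":-0.008,"z":0,"grip":0.5},{"wx":0,"wy":0,"wz":0,"x":0.039,"y":-0.008,"z":0,"grip":0.5}]'
python3 -m crank '[{"wx":0,"wy":0,"wz":-0.145,"x":0,"y":0,"z":0,"grip":0.5},{"wx":0,"wy":0,"wz":-0.145,"x":0,"y":0,"z":0,"grip":0.5},{"wx":0,"wy":0,"wz":0,"x":0,"y":0,"z":0,"grip":0.5},{"wx":0,"wy":0,"wz":0,"x":0,"y":0,"z":0,"grip":0.5}]'
cat > w9.py <<'E'
from plan import *
import sys
plan(.54,.25,.265,100)
st=r.get_state();s=r.snapshot('wrist');save(s,sys.argv[1]);c=cam(s,st);pc=cloud(s,c).reshape(-1,3);x,y,z=pc.T
for nm,m in dict(punch=(abs(x-.542)<.03)&(abs(y-.25)<.03)&(z>.165)&(z<.18),cp=(abs(x-.53)<.02)&(abs(y-.31)<.02)&(z>.145)&(z<.16),stand=(abs(x-.53)<.08)&(abs(y-.31)<.12)&(z>.095)&(z<.105)).items():
    p=pc[m]
    if len(p)<6: print(nm,len(p));continue
    print(nm,len(p),cv2.minAreaRect((p[:,:2]*1000).astype(np.float32)),p.mean(0).round(4))
for th in('punch_grip','punch_tip'):
  print(th,[(np.round(o['xy'],1),round(o['confidence'],2),atz(c,o['xy'],.135).round(3)) for o in r.pinpoint(th,'wrist')[:4]])
E
python3 w9.py w9
```

```text
time: 13.3
tcp_pos: [0.5379, 0.252, 0.2627]
ee_rot: [-2.349, -2.085, 0.004]
contact_force: [0.3, -0.1, -0.4]
finger_gap: 0.497
time: 13.7
tcp_pos: [0.5385, 0.2504, 0.2634]
ee_rot: [-2.028, -2.398, 0.003]
contact_force: [-0.4, -0.6, 0.4]
finger_gap: 0.506
cur [0.5385 0.2504 0.2634] ang 99.56 tilt [-2.e-03 -5.e-04 -1.e+00] t 13.7 gap 0.506 F [-0.4 -0.6  0.4] j [ 0.22  0.1   0.15  1.62 -0.    0.05]
tool shift(first frame) [-0.0006  0.0014 -0.0016] turn [-0.0021  0.0002 -0.0078] shift in final frame [-0.0007  0.0014 -0.0016]
punch 449 ((542.2870483398438, 250.49258422851562), (16.272499084472656, 15.944656372070312), 17.769655227661133) [0.5417 0.2504 0.1699]
cp 465 ((531.5234985351562, 309.33056640625), (19.326940536499023, 19.24142837524414), 73.18587493896484) [0.5311 0.3089 0.1499]
stand 11594 ((531.6361694335938, 309.856689453125), (70.44490814208984, 190.50689697265625), 10.354419708251953) [0.5287 0.3066 0.1001]
punch_grip [(array([216.6, 209. ]), 0.81, array([0.57 , 0.168, 0.135])), (array([315.1, 196.7]), 0.69, array([0.545, 0.251, 0.135])), (array([298.5, 264.8]), 0.61, array([0.611, 0.247, 0.135]))]
punch_tip [(array([239.3, 183.2]), 0.88, array([0.544, 0.185, 0.135])), (array([302.8, 227.7]), 0.6, array([0.575, 0.245, 0.135]))]
```

View pics/w9.png

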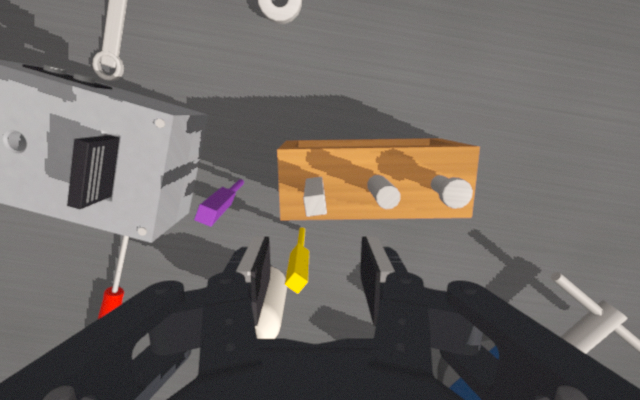

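The punch is the grey square shank in the stand at (315,200). Purple at (215,205) and yellow at (298,265) are the look-alikes. The shank is yawed about 18°, which is about 8° off the stand, so I turn to match and descend.

```bash
python3 -m crank '[{"wx":0,"wy":0,"wz":-0.143,"x":0,"y":0,"z":0,"grip":0.5},{"wx":0,"wy":0,"wz":0,"x":0,"y":0,"z":0,"grip":0.5},{"wx":0,"wy":0,"wz":0,"x":0,"y":0,"z":0,"grip":0.5}]'
python3 - <<'E'
from ortho import *
from plan import *
plan(.5415,.2505,.118,107.8)
st=r.get_state();s=r.snapshot('wrist');c=cam(s,st)
im=ortho(s,c,.515,.565,.225,.275,.17,.0001);cv2.imwrite('pics/o10.png',im)
E
```

```text
time: 14.15
tcp_pos: [0.539, 0.2504, 0.2647]
ee_rot: [1.853, 2.537, -0.0]
contact_force: [-0.2, 0.0, -0.1]
finger_gap: 0.5
cur [0.539  0.2504 0.2647] ang 107.72 tilt [ 0.e+00 -1.e-04 -1.e+00] t 14.15 gap 0.5 F [-0.2  0.  -0.1] j [ 0.22  0.1   0.15  1.62 -0.   -0.09]
tool shift(first frame) [-0.0007  0.0024  0.1467] turn [-0.      0.0001 -0.0014] shift in final frame [-0.0007  0.0024  0.1467]
```

View pics/o10.png

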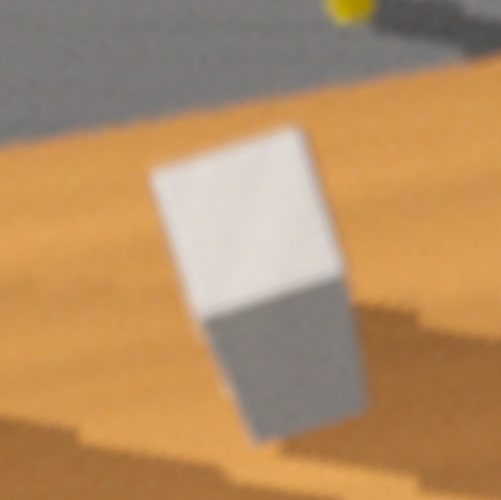

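The rectified view shows the shank's top centred at (248,223), which is x=0.5427, y=0.2502, with a yaw of 17.4°. The jaws are aligned.

```bash
python3 -m crank '[{"wx":0,"wy":0,"wz":0.003,"x":-0.0007,"y":0.0025,"z":0.02,"grip":0.5},{"wx":0,"wy":0,"wz":0,"x":0,"y":0,"z":0.04,"grip":0.5},{"wx":0,"wy":0,"wz":0,"x":0,"y":0,"z":0.04,"grip":0.5},{"wx":0,"wy":0,"wz":0,"x":0,"y":0,"z":0.03,"grip":0.5},{"wx":0,"wy":0,"wz":0,"x":0,"y":0,"z":0.016,"grip":0.5}]'
python3 -m crank '[{"wx":0,"wy":0,"wz":0,"x":0,"y":0,"z":0,"grip":0.5},{"wx":0,"wy":0,"wz":0,"x":0,"y":0,"z":0,"grip":0.5},{"wx":0,"wy":0,"wz":0,"x":0,"y":0,"z":0,"grip":0.5}]'
python3 -c "
from plan import *
plan(.5415,.2505,.118,107.5)
s=r.snapshot('wrist');save(s,'w11')"
```

```text
time: 14.7
tcp_pos: [0.5401, 0.2503, 0.1157]
ee_rot: [-1.853, -2.534, 0.004]
contact_force: [-0.5, -0.5, -0.1]
finger_gap: 0.497
time: 15.0
tcp_pos: [0.5429, 0.251, 0.1211]
ee_rot: [1.85, 2.537, 0.004]
contact_force: [-0.2, 0.7, 0.4]
finger_gap: 0.502
cur [0.5429 0.251  0.1211] ang 107.8 tilt [ 3.1e-03  6.0e-04 -1.0e+00] t 15.0 gap 0.502 F [-0.2  0.7  0.4] j [ 0.21  0.1  -0.1   1.36 -0.   -0.1 ]
tool shift(first frame) [-0.     -0.0015  0.0031] turn [0.0032 0.0004 0.0052] shift in final frame [-0.     -0.0015  0.0031]
```

View pics/w11.png

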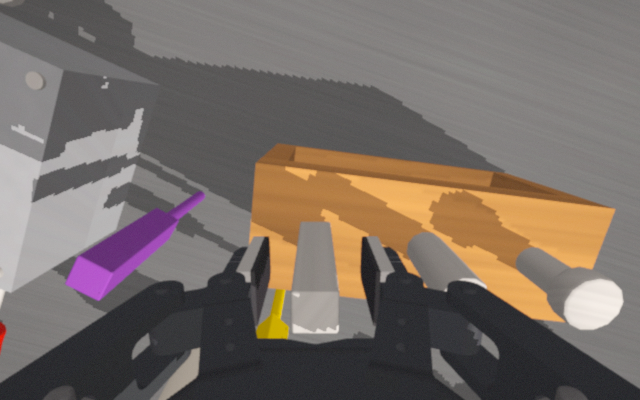

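The shank at (315,270) is centred between the pads at (268 and 365). Closing.

```bash
python3 -m crank '[{"wx":0,"wy":0,"wz":0,"x":0,"y":0,"z":0,"grip":1},{"wx":0,"wy":0,"wz":0,"x":0,"y":0,"z":0,"grip":1},{"wx":0,"wy":0,"wz":0,"x":0,"y":0,"z":0,"grip":1},{"wx":0,"wy":0,"wz":0,"x":0,"y":0,"z":0,"grip":1},{"wx":0,"wy":0,"wz":0,"x":0,"y":0,"z":0,"grip":1}]'
python3 -m crank '[{"wx":0,"wy":0,"wz":0,"x":0,"y":0,"z":0,"grip":1},{"wx":0,"wy":0,"wz":0,"x":0,"y":0,"z":0,"grip":1}]'
python3 -c "
from plan import *
plan(.5415,.2505,.118,107.5)"
```

```text
time: 15.55
tcp_pos: [0.5422, 0.2508, 0.1198]
ee_rot: [1.85, 2.538, 0.002]
contact_force: [-1.5, -0.4, 6.1]
finger_gap: 0.183
time: 15.75
tcp_pos: [0.5421, 0.2508, 0.1197]
ee_rot: [1.85, 2.538, 0.001]
contact_force: [-0.8, -0.9, 6.1]
finger_gap: 0.182
cur [0.5421 0.2508 0.1197] ang 107.83 tilt [ 1.5e-03  1.0e-04 -1.0e+00] t 15.75 gap 0.182 F [-0.8 -0.9  6.1] j [ 0.21  0.1  -0.11  1.36 -0.   -0.1 ]
tool shift(first frame) [-0.0001 -0.0007  0.0017] turn [0.0014 0.0004 0.0057] shift in final frame [-0.0001 -0.0007  0.0017]
```

```bash
python3 -m crank '[{"wx":0,"wy":0,"wz":0,"x":0,"y":0,"z":-0.01,"grip":1},{"wx":0,"wy":0,"wz":0,"x":0,"y":0,"z":-0.025,"grip":1},{"wx":0,"wy":0,"wz":0,"x":0,"y":0,"z":-0.03,"grip":1},{"wx":0,"wy":0,"wz":0,"x":0,"y":0,"z":-0.03,"grip":1},{"wx":0,"wy":0,"wz":0,"x":0,"y":0,"z":-0.03,"grip":1}]'
python3 -m crank '[{"wx":0,"wy":0,"wz":0,"x":0,"y":0,"z":-0.03,"grip":1},{"wx":0,"wy":0,"wz":0,"x":0,"y":0,"z":0,"grip":1},{"wx":0,"wy":0,"wz":0,"x":0,"y":0,"z":0,"grip":1}]'
python3 - <<'E'
from plan import *
plan(.546,-.033,.272,83.2)
for n in('wrist','side'): save(r.snapshot(n),n+'12')
E
```

```text
time: 16.25
tcp_pos: [0.5412, 0.2507, 0.2452]
ee_rot: [-1.85, -2.539, 0.001]
contact_force: [0.0, -0.6, -0.8]
finger_gap: 0.178
time: 16.55
tcp_pos: [0.5418, 0.2508, 0.2743]
ee_rot: [1.85, 2.538, 0.001]
contact_force: [0.9, -0.5, -1.9]
finger_gap: 0.179
cur [0.5418 0.2508 0.2743] ang 107.83 tilt [ 8.e-04  1.e-04 -1.e+00] t 16.55 gap 0.179 F [ 0.9 -0.5 -1.9] j [ 0.21  0.11  0.18  1.64 -0.   -0.1 ]
tool shift(first frame) [-0.2715 -0.0829  0.0022] turn [ 9.000e-04 -1.000e-04  4.299e-01] shift in final frame [-0.2813  0.0378  0.0023]
```

View pics/wrist12.png

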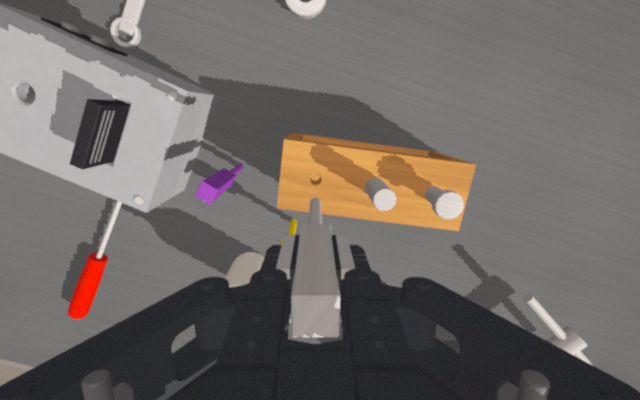

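View pics/side12.png

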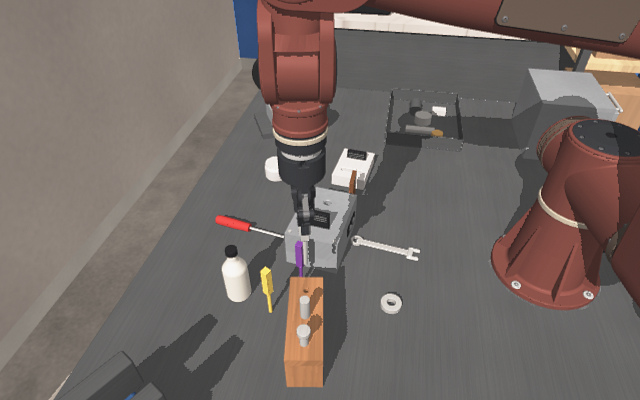

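The punch hangs upright in the grip with its pin at (316,215), and the stand hole at (315,178) is empty. Now over to the reset hole.

```bash
python3 -m crank '[{"wx":0,"wy":0,"wz":0,"x":-0.03,"y":-0.0092,"z":0,"grip":1},{"wx":0,"wy":0,"wz":0,"x":-0.0453,"y":-0.0138,"z":0,"grip":1},{"wx":0,"wy":0,"wz":0,"x":-0.0453,"y":-0.0138,"z":0,"grip":1},{"wx":0,"wy":0,"wz":0,"x":-0.0453,"y":-0.0138,"z":0,"grip":1},{"wx":0,"wy":0,"wz":0,"x":-0.0453,"y":-0.0138,"z":0,"grip":1}]'
python3 -m crank '[{"wx":0,"wy":0,"wz":0,"x":-0.04,"y":-0.0125,"z":0,"grip":1},{"wx":0,"wy":0,"wz":0.1,"x":-0.02,"y":-0.006,"z":0,"grip":1},{"wx":0,"wy":0,"wz":0.14,"x":0,"y":0,"z":0,"grip":1},{"wx":0,"wy":0,"wz":0.14,"x":0,"y":0,"z":0,"grip":1},{"wx":0,"wy":0,"wz":0.05,"x":0,"y":0,"z":0,"grip":1}]'
python3 -m crank '[{"wx":0,"wy":0,"wz":0,"x":0,"y":0,"z":0,"grip":1},{"wx":0,"wy":0,"wz":0,"x":0,"y":0,"z":0,"grip":1}]'
cat > w13.py <<'E'
from ortho import *
from plan import *
import sys
n=sys.argv[1]
plan(.546,-.033,.21,83.2)
st=r.get_state();s=r.snapshot('wrist');save(s,n);c=cam(s,st);p=st['tcp_pos']
cv2.imwrite(f'pics/{n}o.png',ortho(s,c,p[0]-.06,p[0]+.04,p[1]-.05,p[1]+.05,.1,.0002))
zt=p[2]-.0897
cv2.imwrite(f'pics/{n}t.png',ortho(s,c,p[0]-.03,p[0]+.03,p[1]-.03,p[1]+.03,zt,.00012))
q=cloud(s,c).reshape(-1,3);u=np.array([.119,.9929]);v=np.array([.9929,-.119]);d=q[:,:2]-p[:2]
for z0 in zt+np.arange(.005,.075,.01):
    m=(abs(q[:,2]-z0)<.005)&(abs(d@u)<.015)&(abs(d@v)<.02)
    if m.sum()>3: print(round(z0-zt,3),m.sum(),'v',(d[m]@v).min().round(4),np.median(d[m]@v).round(4),'u',(d[m]@u).min().round(4),(d[m]@u).max().round(4))
print([(np.round(o['xy'],1),round(o['confidence'],2),(atz(c,o['xy'],.1)-p).round(4)) for o in r.pinpoint('reset_hole','wrist')[:2]])
print([(np.round(o['xy'],1),round(o['confidence'],2),(atz(c,o['xy'],zt)-p).round(4)) for o in r.pinpoint('punch_tip','wrist')[:3]])
E
python3 w13.py w13
```

```text
time: 17.15
tcp_pos: [0.544, 0.0284, 0.2723]
ee_rot: [-1.849, -2.538, 0.001]
contact_force: [0.3, -0.6, -1.9]
finger_gap: 0.181
time: 17.65
tcp_pos: [0.545, -0.033, 0.2722]
ee_rot: [-2.354, -2.077, 0.002]
contact_force: [0.1, -0.1, -1.2]
finger_gap: 0.179
time: 17.85
tcp_pos: [0.5453, -0.0327, 0.2728]
ee_rot: [-2.346, -2.087, 0.001]
contact_force: [-0.6, 0.4, -2.1]
finger_gap: 0.174
cur [ 0.5453 -0.0327  0.2728] ang 83.3 tilt [-1.5e-03  4.0e-04 -1.0e+00] t 17.85 gap 0.174 F [-0.6  0.4 -2.1] j [-0.3  -0.04  0.02  1.64 -0.   -0.18]
tool shift(first frame) [-0.0002  0.0008  0.0628] turn [-0.0015 -0.0002  0.0018] shift in final frame [-0.0002  0.0007  0.0628]
0.005 36 v -0.0039 -0.0033 u -0.004 0.0034
0.015 43 v -0.0038 -0.0031 u -0.0038 0.0039
0.025 48 v -0.0039 -0.0033 u -0.0037 0.0038
0.035 57 v -0.004 -0.0031 u -0.0041 0.0036
0.045 66 v -0.0039 -0.003 u -0.004 0.0039
0.055 57 v -0.0039 -0.0033 u -0.0039 0.0032
[(array([316.9, 182.9]), 0.58, array([ 0.0046,  0.0011, -0.1728]))]
[(array([465.1, 170.2]), 0.76, array([-0.0102,  0.1107, -0.0897])), (array([317.1, 202.1]), 0.74, array([ 0.001 ,  0.0012, -0.0897])), (array([400.4, 181.4]), 0.74, array([-0.0074,  0.0636, -0.0897]))]
```

View pics/w13.png

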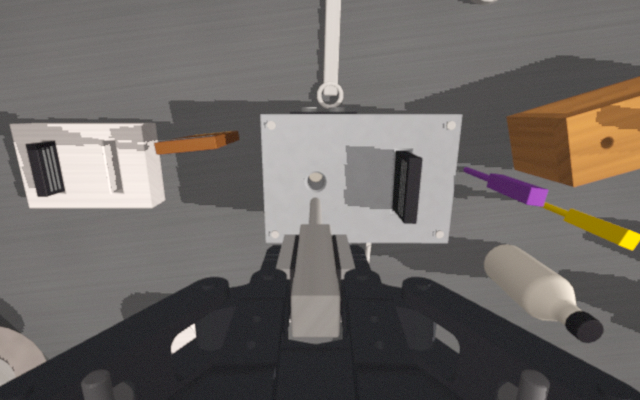

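View pics/w13o.png

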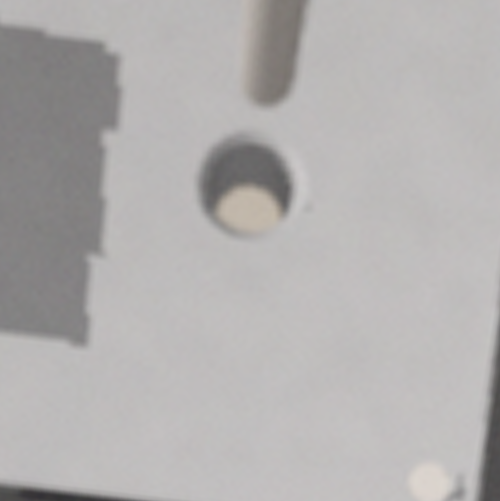

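View pics/w13t.png

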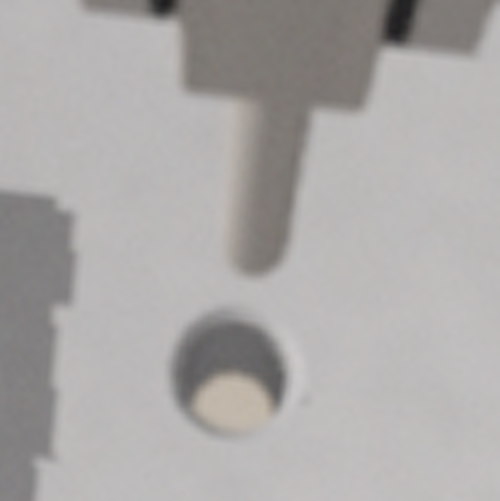

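The hole is at (316,180) and the pin tip is just above it at (316,203). In the rectified view the hole centre is about 2.3 mm further in x than the pin axis. I'll shift and descend to just above the mouth.

```bash
python3 -m crank '[{"wx":0,"wy":0,"wz":0,"x":0.0007,"y":0.0022,"z":0.02,"grip":1},{"wx":0,"wy":0,"wz":0,"x":0,"y":0,"z":0.03,"grip":1},{"wx":0,"wy":0,"wz":0,"x":0,"y":0,"z":0.018,"grip":1},{"wx":0,"wy":0,"wz":0,"x":0,"y":0,"z":0,"grip":1},{"wx":0,"wy":0,"wz":0,"x":0,"y":0,"z":0,"grip":1}]'
python3 w13.py w14
```

```text
time: 18.5
tcp_pos: [0.5479, -0.0323, 0.2063]
ee_rot: [2.349, 2.086, -0.0]
contact_force: [0.1, 0.0, -1.2]
finger_gap: 0.177
cur [ 0.5479 -0.0323  0.2063] ang 83.22 tilt [-0.e+00 -1.e-04 -1.e+00] t 18.5 gap 0.177 F [ 0.1  0.  -1.2] j [-0.3  -0.06 -0.11  1.52 -0.   -0.18]
tool shift(first frame) [-0.0009 -0.0018 -0.0037] turn [-0.      0.0001  0.0003] shift in final frame [-0.0009 -0.0018 -0.0037]
0.005 35 v -0.0039 -0.0031 u -0.004 0.0034
0.015 45 v -0.0038 -0.0029 u -0.0039 0.0039
0.025 47 v -0.0039 -0.0032 u -0.0037 0.0038
0.035 58 v -0.0039 -0.0031 u -0.0041 0.0036
0.045 66 v -0.0038 -0.0031 u -0.0041 0.0039
0.055 57 v -0.0039 -0.0032 u -0.0039 0.0032
[(array([316.3, 197.7]), 0.7, array([ 0.0021,  0.0005, -0.1063])), (array([418.9, 190.4]), 0.16, array([ 0.0059,  0.0817, -0.1063]))]
[(array([316.4, 200.8]), 0.76, array([ 0.0001,  0.0007, -0.0897])), (array([490.6, 178.3]), 0.69, array([-0.0017,  0.1291, -0.0897]))]
```

View pics/w14o.png

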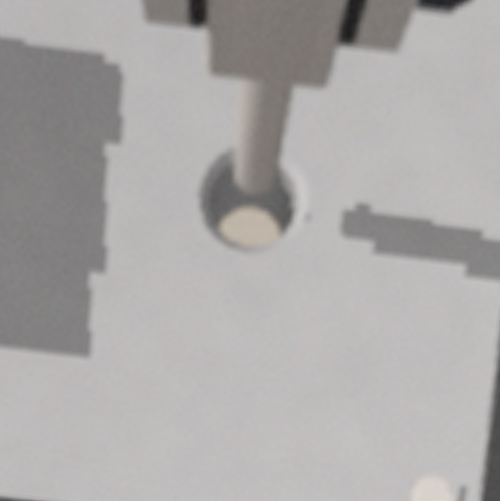

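View pics/w14.png

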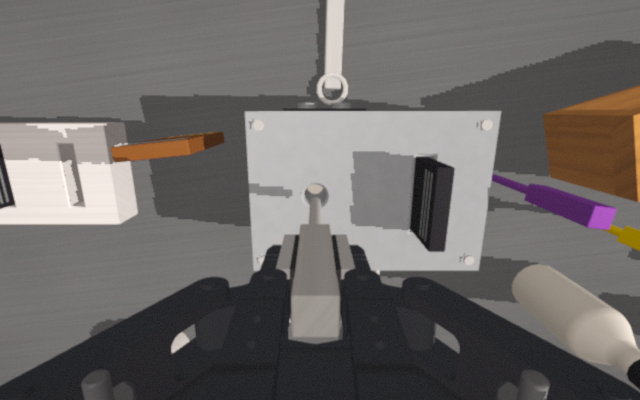

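The pin is centred on the hole: the hole's offset from the TCP is about (0.2, 0) mm. Descending to the button.

```bash
python3 -m crank '[{"wx":0,"wy":0,"wz":0,"x":0,"y":0,"z":0.01,"grip":1},{"wx":0,"wy":0,"wz":0,"x":0,"y":0,"z":0.012,"grip":1},{"wx":0,"wy":0,"wz":0,"x":0,"y":0,"z":0.012,"grip":1},{"wx":0,"wy":0,"wz":0,"x":0,"y":0,"z":0.01,"grip":1},{"wx":0,"wy":0,"wz":0,"x":0,"y":0,"z":0,"grip":1}]'
python3 -m crank '[{"wx":0,"wy":0,"wz":0,"x":0,"y":0,"z":0.004,"grip":1},{"wx":0,"wy":0,"wz":0,"x":0,"y":0,"z":0,"grip":1},{"wx":0,"wy":0,"wz":0,"x":0,"y":0,"z":0,"grip":1}]'
```

```text
time: 19.15
tcp_pos: [0.5468, -0.0321, 0.1594]
ee_rot: [-2.347, -2.084, 0.003]
contact_force: [-0.4, -0.8, -1.1]
finger_gap: 0.178
time: 19.45
tcp_pos: [0.5482, -0.0325, 0.1582]
ee_rot: [2.349, 2.085, 0.0]
contact_force: [0.4, 0.4, -0.8]
finger_gap: 0.178
```

```bash
python3 -m crank '[{"wx":0,"wy":0,"wz":0,"x":0,"y":0,"z":0.003,"grip":1},{"wx":0,"wy":0,"wz":0,"x":0,"y":0,"z":0,"grip":1},{"wx":0,"wy":0,"wz":0,"x":0,"y":0,"z":0,"grip":1}]'
```

```text
time: 19.75
tcp_pos: [0.548, -0.0324, 0.1549]
ee_rot: [2.349, 2.086, -0.0]
contact_force: [0.2, -0.4, -1.7]
finger_gap: 0.177
```

```bash
python3 -m crank '[{"wx":0,"wy":0,"wz":0,"x":0,"y":0,"z":0.003,"grip":1},{"wx":0,"wy":0,"wz":0,"x":0,"y":0,"z":0,"grip":1},{"wx":0,"wy":0,"wz":0,"x":0,"y":0,"z":0,"grip":1}]'
python3 -m crank '[{"wx":0,"wy":0,"wz":0,"x":0,"y":0,"z":0.003,"grip":1},{"wx":0,"wy":0,"wz":0,"x":0,"y":0,"z":0,"grip":1},{"wx":0,"wy":0,"wz":0,"x":0,"y":0,"z":0,"grip":1}]'
python3 -m crank '[{"wx":0,"wy":0,"wz":0,"x":0,"y":0,"z":0.001,"grip":1},{"wx":0,"wy":0,"wz":0,"x":0,"y":0,"z":0,"grip":1},{"wx":0,"wy":0,"wz":0,"x":0,"y":0,"z":0,"grip":1}]'
```

```text
time: 20.05
tcp_pos: [0.5481, -0.0325, 0.1521]
ee_rot: [2.349, 2.085, 0.0]
contact_force: [-1.8, 0.8, 3.6]
finger_gap: 0.183
time: 20.35
tcp_pos: [0.5482, -0.0325, 0.149]
ee_rot: [2.349, 2.085, 0.0]
contact_force: [-0.3, 0.2, 5.3]
finger_gap: 0.179
time: 20.65
tcp_pos: [0.5483, -0.0325, 0.1486]
ee_rot: [2.348, 2.085, 0.001]
contact_force: [-1.5, 0.2, 7.9]
finger_gap: 0.18
```

```bash
python3 -m crank '[{"wx":0,"wy":0,"wz":0,"x":0,"y":0,"z":0.001,"grip":1},{"wx":0,"wy":0,"wz":0,"x":0,"y":0,"z":0,"grip":1},{"wx":0,"wy":0,"wz":0,"x":0,"y":0,"z":0,"grip":1}]'
python3 -m crank '[{"wx":0,"wy":0,"wz":0,"x":0,"y":0,"z":0.0005,"grip":1},{"wx":0,"wy":0,"wz":0,"x":0,"y":0,"z":0,"grip":1},{"wx":0,"wy":0,"wz":0,"x":0,"y":0,"z":0,"grip":1},{"wx":0,"wy":0,"wz":0,"x":0,"y":0,"z":0,"grip":1}]'
```

```text
time: 20.95
tcp_pos: [0.5485, -0.0325, 0.1485]
ee_rot: [2.348, 2.085, 0.002]
contact_force: [-3.8, 0.9, 14.1]
finger_gap: 0.181
time: 21.35
tcp_pos: [0.5486, -0.0326, 0.1484]
ee_rot: [2.348, 2.084, 0.002]
contact_force: [-3.9, 1.9, 17.5]
finger_gap: 0.176
```

Hard stop reached: z is steady at 0.1484 and the force has risen to 17.5 N. A final check of the picture and stability.

```bash
python3 -m crank '[{"wx":0,"wy":0,"wz":0,"x":0,"y":0,"z":0,"grip":1},{"wx":0,"wy":0,"wz":0,"x":0,"y":0,"z":0,"grip":1},{"wx":0,"wy":0,"wz":0,"x":0,"y":0,"z":0,"grip":1},{"wx":0,"wy":0,"wz":0,"x":0,"y":0,"z":0,"grip":1},{"wx":0,"wy":0,"wz":0,"x":0,"y":0,"z":0,"grip":1}]'; python3 w13.py w15
python3 -c "
from h import *
for n in('side','top'): save(r.snapshot(n),n+'15')
st=r.get_state();s=r.snapshot('wrist');q=cloud(s,cam(s,st)).reshape(-1,3);x,y,z=q.T
m=(abs(x-.558)<.05)&(abs(y-.052)<.03)&(z>.12)&(z<.16);print('module top z',np.percentile(z[m],[50,90]))
d=np.hypot(x-st['tcp_pos'][0],y-st['tcp_pos'][1]);m=(d<.013)&(z>.19)&(z<.22);print('shank top',np.sort(z[m])[-20:].round(4) if m.sum() else 0)
"
```

```text
time: 21.85
tcp_pos: [0.5486, -0.0326, 0.1484]
ee_rot: [2.348, 2.084, 0.002]
contact_force: [-4.1, 1.3, 17.8]
finger_gap: 0.178
cur [ 0.5486 -0.0326  0.1484] ang 83.2 tilt [ 2.4e-03 -8.0e-04 -1.0e+00] t 21.85 gap 0.178 F [-4.1  1.3 17.8] j [-0.3  -0.05 -0.21  1.41 -0.   -0.18]
tool shift(first frame) [-0.0008 -0.0024 -0.0616] turn [ 0.0025  0.0005 -0.    ] shift in final frame [-0.0007 -0.0026 -0.0616]
0.005 47 v 0.003 0.0059 u -0.0083 0.0077
0.015 73 v -0.0038 0.0051 u -0.0086 0.0082
0.025 119 v -0.0043 0.0029 u -0.0091 0.0085
0.035 154 v -0.0179 -0.0027 u -0.0142 0.0135
0.045 1443 v -0.02 -0.0106 u -0.015 0.015
0.055 52 v -0.0041 -0.0036 u -0.0033 0.0032
[(array([316.4, 217.6]), 0.65, array([-0.0005,  0.0006, -0.0484])), (array([447.6, 211. ]), 0.46, array([ 0.0049,  0.0815, -0.0484]))]
[(array([315. , 201.5]), 0.87, array([ 0.0007, -0.0004, -0.0897]))]
module top z [0.13943205 0.14076505]
shank top [0.2178 0.2179 0.2179 0.2179 0.218  0.2182 0.2182 0.2183 0.2184 0.2185
 0.2186 0.2186 0.2186 0.2186 0.2187 0.2188 0.2188 0.2189 0.2189 0.2194]
```

View pics/w15.png

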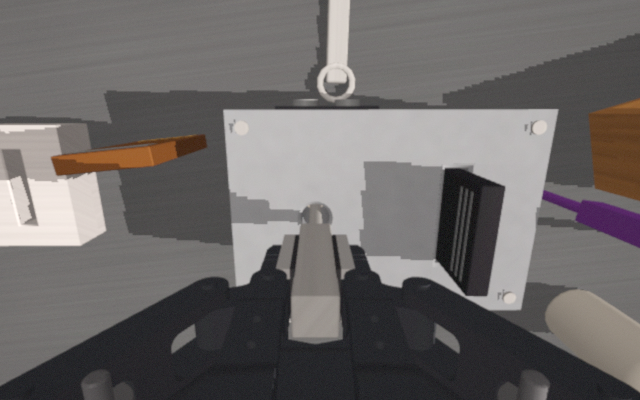

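View pics/side15.png

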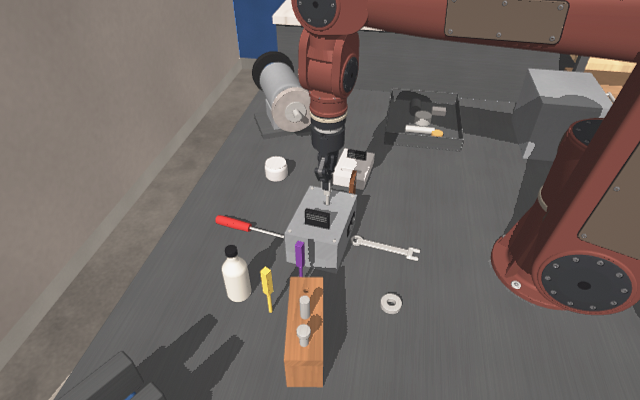

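The pin is in the hole at (316,215), the module is still home at (470,230), and nothing else has moved. Contact came at TCP z≈0.1547 and the stop at 0.1484, which matches the 6 mm stroke. Handing in.

```bash
python3 -c "
from h import *
print(r.hand_in());s=r.get_state();print(s['time'],s['contact_force'],s['tcp_pos'])"
```

```text
the job is handed in; nothing more can be done
None
the job is handed in; nothing more can be done
```

The job is done and handed in at about 22 s. The trip module is fully home in the starter box and released, and the arm is still gripping the punch and holding the reset button down.

**Last checks before hand-in:**
- **Module:** it bottomed out at the expected height with about 21 N. Its top measured z = 0.140 m, both after release and at the end, which is what fully home should give.
- **Button:** travel was about 6 mm (TCP 0.1547 to 0.1484 m) against a hard stop. The push was steady at about 18 N and the grip opening was unchanged.
- **Other things:** in the final wrist and side pictures everything else looked to be where it started, including the look-alikes, wrench, insert and other stand tools. I judged this by eye.

**What disagreed or gave no result:**
- **Cameras:** the wrist camera and the fixed top camera differed by about 3 mm in x. I aligned each part to its place within the wrist camera's own view, so this cancelled out.
- **Slot position:** my two estimates along its length differed by about 1 mm. I used a value between them, and the module went in without resistance.
- **Punch slip:** a depth check for the punch slipping in the grip was inconclusive because it picked up gripper parts. The force and travel readings showed no slip.

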